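# Mount a sample rotor on its studs, load a vial and dock the carriage

### The job

With the carriage still drawn out, put the four-cup sample rotor on it, turned so that its three holes go over the three studs and the yellow cup stands next to the yellow mark on the deck, and seat it flat on the deck. Then stand the vial with the yellow band fully down in the yellow cup, and last push the carriage away from you, all the way in until the red sprung pawl snaps in behind its lug and holds it. Leave the white-labelled vial and the beaker standing where they are.

Things in the scene. Friction and masses are not known exactly. Their poses are not given: they have to be found in the camera images.
- rotor: Loose sample rotor, 0.25 kg, on the table: grey plate 80 x 80 x 10 mm with a round cup at each corner (centres at x, y = +-50 mm, outer diameter 33, height 34); the one at (50, 50) is yellow, the others white. Origin: centre of its underside, z up. Three through holes, diameter 10 mm, at (20, 20), (-20, 20), (0, -28) mm: only one way round fits the studs.
- rotor_grip (a point): Point in the black grip bar that stands in the middle of the rotor, 45 mm above the rotor's underside. The bar is 14 mm thick along the rotor's x, 36 mm long along its y, and reaches from 10 to 60 mm above the underside: pinch it from above across the rotor's x, between the cups. Axes as the rotor's.
- yellow_cup (a point): Point on the axis of the rotor's yellow cup, on its inner floor, 4 mm above the rotor's underside. The bore is 24 mm wide, the rim 30 mm above this point. Axes as the rotor's.
- carriage_deck (a point): Centre of the carriage's aluminium deck (180 x 124 mm), on its upper face, 20.5 mm above the table. x points along the slide, the way to push (away from the robot, yaw within 0.35 rad), z up. Three steel studs, 7.4 mm thick, 17 mm high (top 5 mm tapered), at (20, 20), (-20, 20), (0, -28) mm. The rotor is seated when its origin and axes coincide with this frame.
- carriage_yellow (a point): Point on the deck surface at (50, 50) mm from the deck's centre, over which the axis of the yellow cup must stand; a yellow bar painted 14 x 40 mm on the far left corner of the deck, just beyond the cup, shows it.
- carriage_push (a point): Point on the robot-side face of the blue upright push plate at the carriage's near end (plate 12 mm thick, 74 mm wide, its top edge 66.5 mm above the table, its foot on the deck); this point lies on the middle line, 10 mm below the top edge. Axes as carriage_deck: push along +x.
- carriage (a joint): Slide of the carriage on its fixed grey base (300 x 176 mm), m: 0 fully out (near the robot), 0.080 at the end stops. Starts at 0 to 0.020 and stays where left (friction 4 N, up to about 10 N from 0.040 on, where its lug presses the pawl aside). Beyond 0.076 the pawl drops in behind the lug; it may then come back to about 0.075, where the pawl blocks it.
- pawl (a joint): Swing of the red sprung pawl, at the right (-y) edge of the base, in rad: 0 at rest or snapped in, about 0.14 while the carriage's lug presses it aside. It moves by itself.
- yellow_vial: Loose glass vial, 21 mm in diameter, 58 mm high, 20 g, with a yellow band and a black cap with a blue disc in its top, standing upright on the table to the right. Origin: centre of its bottom, z up.
- plain_vial: Bystander: a like vial, 21 x 58 mm, black cap, white label, upright. Origin: centre of its bottom. It may stand nearer or farther than the yellow-banded one. Leave it.
- beaker: Bystander: small empty glass beaker 50 mm wide, 52 mm high. Origin: centre of its bottom. Leave it.
Not all that is in view belongs to the job. Leave any green look-alike of the yellow_vial alone.

How it is judged:
By the outcome, as a careful person would: the job done as asked, in the order asked, and still so for the second after the job is handed in, with the robot touching nothing.
It also fails if it takes over 72 s, if anything falls off the work surface, if the arm or the gripper's body presses on something with over 40 N, if the wrist force passes 120 N, or if a joint passes its speed limit or range.

### The arm

A 7-joint arm with a two-finger parallel gripper is mounted at the origin on a cart in front of the work surface, level with it; the furniture and walls round the work are solid. World frame = base frame: x ahead of the robot, y to its left, z up, the work surface at z = 0. Lengths are in m, angles in degrees, forces in N, time in s.
With the tool pointing down it reaches from about 0.425 to 0.975 m from the base axis. Payload 16.7 kg.
Tool frame: the origin (TCP) lies midway between the tips of the shut fingers; the grasp point (between the pads) lies 19 mm behind it; z points along the fingers, x is the direction in which the jaws open and shut, and the axes are right-handed (so a half turn about z gives the same grasp; the last joint's range is limited). The gripper opens to 85 mm and grips with 20 to 120 N. Pads are 22 mm wide; open, the fingers measure 114 mm over their backs; the gripper's body (76 mm by 85 mm) begins 54 mm behind the grasp point. The pads swing forward as they close: fully open they stand 13 mm farther back than shut.
Start: joints at [67.007, 24.414, 4.234, 92.017, -1.954, 63.644, -3.845], TCP at [0.168, -0.654, 0.231] pointing down, gripper open.
Joint ranges: [-163.25, 163.25], [-28.42, 122.38], [-70.27, 78.77], [12.13, 141.07], [-58.53, 238.53], [9.26, 117.41], [-156.51, 156.51]. Speed limits (degrees/s): [108.29, 108.29, 136.94, 136.94, 172.46, 172.46, 172.46].

### API

Orientations are given as a 3x3 rotation matrix whose columns are the frame's x, y, z axes.
In Python, from workcell import env, cams gives the robot as it stands.
- The arm moves only by the shell command python3 -m handwheel 'ROWS'. ROWS is JSON, a list of rows, each an object of numbers: "hand": the opening, from 0 (shut) to 1 (fully open); "tx", "ty", "tz": the shift along the tool's x, y, z each as a share of 0.5 m, from -1 to 1; "ax", "ay", "az": the turn, a rotation vector about the tool's x, y, z each as a share of 90 degrees, from -1 to 1. In form: [{"hand": .., "tx": .., "ty": .., "tz": .., "ax": .., "ay": .., "az": ..}, ...]. A call has 1 to 20 rows; each row is the pose to reach, as a shift and turn from the pose measured when the call began, along the tool's axes at that moment; what a row does not reach only later rows make up. A row lasts 1/8 s, in which the tool goes at most 62.5 mm and 10.7 degrees, less where a joint would pass 70% of its speed; a pose out of reach is approached as far as the arm can. A call with a number of a shift or a turn outside -1 to 1 is refused whole. A call with a gripper value outside its range is refused whole. The fingers move at their own pace and stop on an object; the grip force is fixed at half the most. Time passes only in rows, so rows that repeat a pose let the fingers close. It gives the time, the measured TCP pose, the force and the opening at its end, in the units of the state.
- env.get_obs(): the state, without advancing time (a new reading comes with each control period).
- cams.get_image(name): name is "scene" or "side" or "wrist"; returns the picture (400x640x3 uint8, red, green, blue); there is no depth.
- cams.camera_params(name): a dict with "fx", "fy", "cx", "cy" (pixels), "dist_coeffs" ([k1, k2, p1, p2, k3] as OpenCV has them; the pictures are not rectified), "rvec" (rotation vector, rad) and "tvec" (3), from world to camera coordinates, as OpenCV has them; the wrist camera has in their place "mount" (4x4, takes a point from camera to tool coordinates, whose origin is the TCP and whose axes are the tool frame's). Camera axes: x right, y down, z forward; pixel columns grow to the right and rows downward; lengths in m; the calibration is good to about 2 mm. A picture is of the moment at which its call begins: read the wrist's pose just before it. camera_params takes no time and is no camera call.
- env.sign_off(): hands the job in, once; it reports no verdict.
The state is a dict: "clock": time; "joint_positions": joint angles; "joint_vel": joint speeds; "tau": joint torques, N m; "tcp_pos": TCP position; "orientation": TCP orientation; "force": force on the tool from outside, world axes, zero at the start; "torque": the same for the moment, N m; "gripper_width": finger opening in m.
Only numpy, scipy, OpenCV 4.12 (cv2) and the standard library are available. Lean on these libraries where they do the work, as an engineer would, in place of code of your own. Each camera call takes 0.05 s, during which the arm holds its last target.

## Working session

There is one attempt and no reset: what is moved stays moved. The work goes in short steps, Python scripts to look and compute and a shell command to move; the robot and the scene stay as the last step left them, time stands still between calls to the robot, and variables do not carry over. Pictures are saved under pics/ and viewed, and the job is handed in when it is done.

```bash
ls; mkdir -p pics
python3 - <<'E'
from workcell import env,cams
import cv2,numpy as np
o=env.get_obs()
for k,v in o.items(): print(k,np.round(v,4).tolist())
for n in ("scene","side","wrist"):
    im=cams.get_image(n); cv2.imwrite(f"pics/{n}0.png",im[:,:,::-1]); p=cams.camera_params(n)
    print(n,{k:np.round(v,4).tolist() for k,v in p.items()})
E
```

```text
pics
clock 0.0
joint_positions [67.007, 24.4487, 4.2314, 92.0525, -1.9516, 63.6442, -3.8455]
joint_vel [-0.0831, -0.0086, -0.1382, -0.0099, 0.0022, 0.0613, -0.0331]
tau [0.0031, -94.9855, 3.7626, -46.3524, 0.0194, 0.0101, -0.0001]
tcp_pos [0.168, -0.6533, 0.2306]
orientation [[0.2491, -0.9685, -0.0004], [-0.9685, -0.2491, 0.0012], [-0.0013, 0.0001, -1.0]]
force [-1.0902, 0.2124, 0.9247]
torque [0.0343, -0.0096, -0.0137]
gripper_width 0.0855
scene {'fx': 369.0396, 'fy': 369.0396, 'cx': 318.7943, 'cy': 197.7078, 'dist_coeffs': [-0.0198, 0.0, 0.0, 0.0, 0.0], 'rvec': [1.2553, -2.2129, 1.0081], 'tvec': [0.2971, 0.3525, 0.8277]}
side {'fx': 367.8378, 'fy': 367.8378, 'cx': 314.9291, 'cy': 203.1323, 'dist_coeffs': [-0.0328, 0.0, 0.0, 0.0, 0.0], 'rvec': [2.1568, -0.3011, 0.1294], 'tvec': [-0.5493, 0.1633, 0.9086]}
wrist {'fx': 310.6553, 'fy': 310.6553, 'cx': 320.2151, 'cy': 194.3816, 'dist_coeffs': [-0.0034, 0.0, 0.0, 0.0, 0.0], 'mount': [[1.0, 0.0015, -0.0001, -0.0009], [-0.0014, 0.9579, 0.2871, -0.0739], [0.0005, -0.2871, 0.9579, -0.143], [0.0, 0.0, 0.0, 1.0]]}
```

View pics/scene0.png

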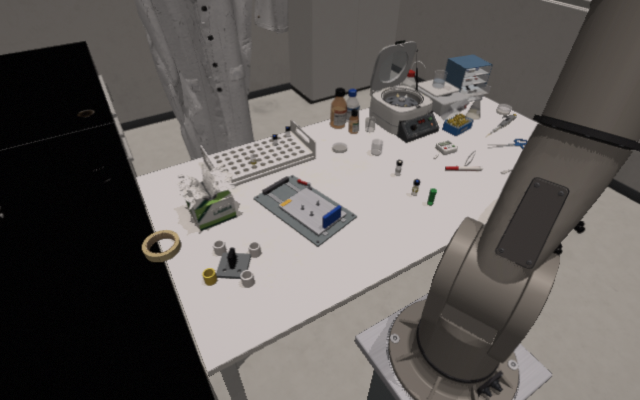

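View pics/side0.png

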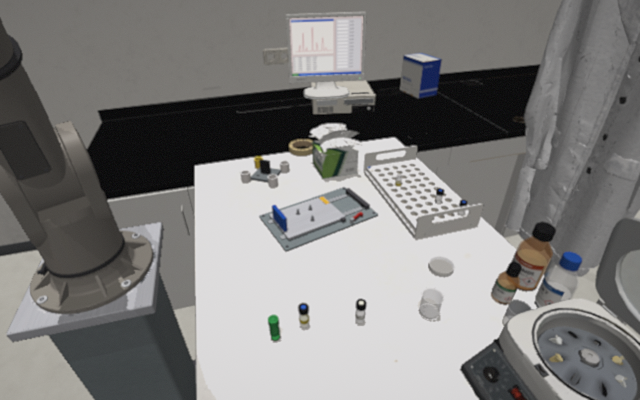

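View pics/wrist0.png

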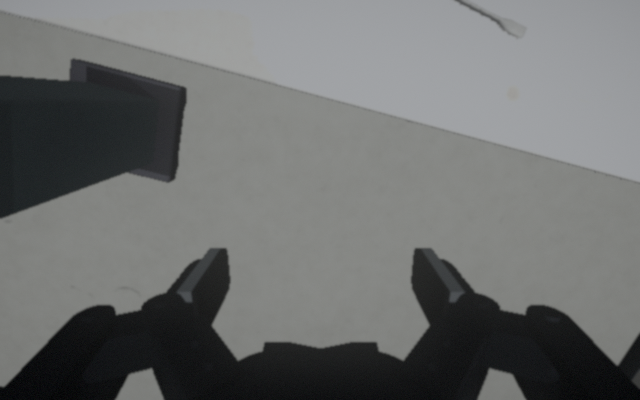

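The scene view shows the rotor (yellow cup ~(210,276)), the carriage (yellow bar ~(286,203), blue plate ~(332,216)), the yellow vial ~(416,187), the green one ~(432,197) and the plain vial ~(399,168).

```bash
cat > h.py <<'E'
from workcell import env,cams
import cv2,numpy as np
def params(n,o=None):
    p=cams.camera_params(n); K=np.array([[p['fx'],0,p['cx']],[0,p['fy'],p['cy']],[0,0,1.]]); d=np.array(p['dist_coeffs'])
    if n=='wrist':
        T=np.eye(4); T[:3,:3]=np.array(o['orientation']); T[:3,3]=o['tcp_pos']
        W=np.linalg.inv(T@np.array(p['mount'])); R=W[:3,:3]; t=W[:3,3]
    else:
        R=cv2.Rodrigues(np.array(p['rvec'],float))[0]; t=np.array(p['tvec'],float)
    return K,d,R,t
def ray(P,uv):
    K,d,R,t=P
    n=cv2.undistortPoints(np.array(uv,float).reshape(-1,1,2),K,d).reshape(-1,2)
    D=np.c_[n,np.ones(len(n))]@R; return -R.T@t,D
def plane(P,uv,z):
    c,D=ray(P,uv); return c+D*((z-c[2])/D[:,2])[:,None]
def proj(P,X):
    K,d,R,t=P
    return cv2.projectPoints(np.array(X,float).reshape(-1,1,3),cv2.Rodrigues(R)[0],t,K,d)[0].reshape(-1,2)
def tri(P1,u1,P2,u2):
    c1,D1=ray(P1,u1);c2,D2=ray(P2,u2);d1=D1[0]/np.linalg.norm(D1[0]);d2=D2[0]/np.linalg.norm(D2[0])
    s=np.linalg.lstsq(np.c_[d1,-d2],c2-c1,rcond=None)[0]; a=c1+s[0]*d1;b=c2+s[1]*d2
    return (a+b)/2,np.linalg.norm(a-b)
def snap(n,name):
    o=env.get_obs(); im=cams.get_image(n)[:,:,::-1].copy(); cv2.imwrite(f'pics/{name}.png',im); return im,params(n,o)
def crop(im,x0,y0,x1,y1,f,name):
    cv2.imwrite(f'pics/{name}.png',cv2.resize(im[y0:y1,x0:x1],None,fx=f,fy=f,interpolation=cv2.INTER_CUBIC))
def torow(p,R=None,o=None):
    "target TCP world -> share rows"
    o=o or env.get_obs(); R0=np.array(o['orientation'])
    s=R0.T@(np.array(p)-o['tcp_pos'])/0.5
    a=np.zeros(3) if R is None else cv2.Rodrigues(R0.T@R)[0].ravel()/(np.pi/2)
    return np.round(s,4).tolist(),np.round(a,4).tolist()
def down(yaw):
    "tool down, tool x along world yaw"
    c,s=np.cos(yaw),np.sin(yaw); return np.array([[c,s,0],[s,-c,0],[0,0,-1.]])
E
python3 - <<'E'
from h import *
a=cv2.imread('pics/scene0.png');b=cv2.imread('pics/side0.png')
crop(a,190,165,370,300,4.4,'c1');crop(b,230,140,390,260,5,'c2')
top=np.hstack([cv2.resize(a[130:220,330:450],None,fx=3.3,fy=3.3,interpolation=cv2.INTER_CUBIC)]);cv2.imwrite('pics/c3.png',top)
S=params('scene');T=params('side')
print('grip',plane(S,[[232,250]],.06),plane(T,[[265,163]],.06))
print('yv top',plane(S,[[416,181]],.058),plane(T,[[304,307]],.058))
print('pv top',plane(S,[[399,162]],.058),plane(T,[[361,302]],.058))
print('gv',plane(S,[[432,190]],.058))
print('bk',plane(S,[[376,154]],.0))
print('ypaint',plane(S,[[286,203]],.0205),plane(T,[[324,201]],.0205))
print('plate',plane(S,[[331,210]],.0665),plane(T,[[280,208]],.0665))
E
```

```text
grip [[0.48843671 0.32178252 0.06      ]] [[0.48297834 0.30670155 0.06      ]]
yv top [[ 0.46252265 -0.30188351  0.058     ]] [[ 0.46444647 -0.30750949  0.058     ]]
pv top [[ 0.57288292 -0.32344406  0.058     ]] [[ 0.57693735 -0.32737989  0.058     ]]
gv [[ 0.40190354 -0.31446553  0.058     ]]
bk [[ 0.71694546 -0.34184214  0.        ]]
ypaint [[0.62140002 0.09521751 0.0205    ]] [[0.62281647 0.09068888 0.0205    ]]
plate [[0.47978395 0.01674789 0.0665    ]] [[0.48105529 0.02852279 0.0665    ]]
```

View pics/c1.png

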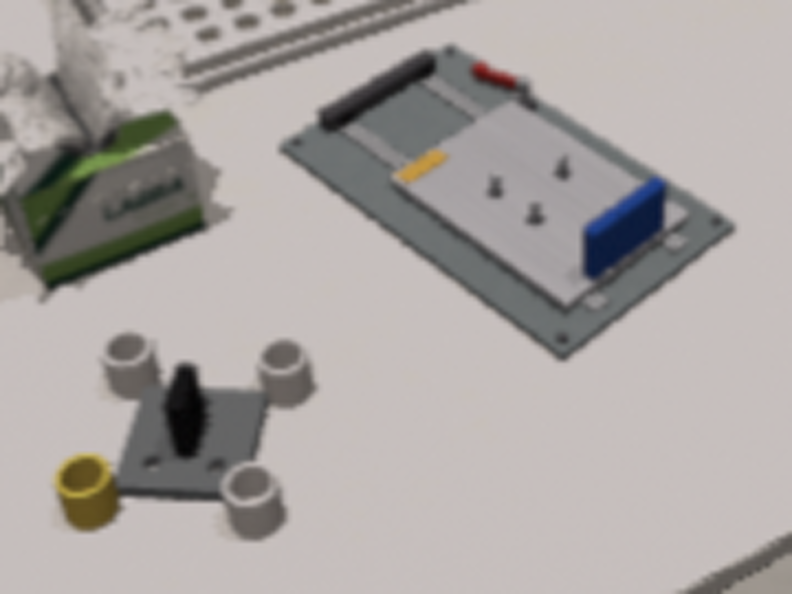

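View pics/c2.png

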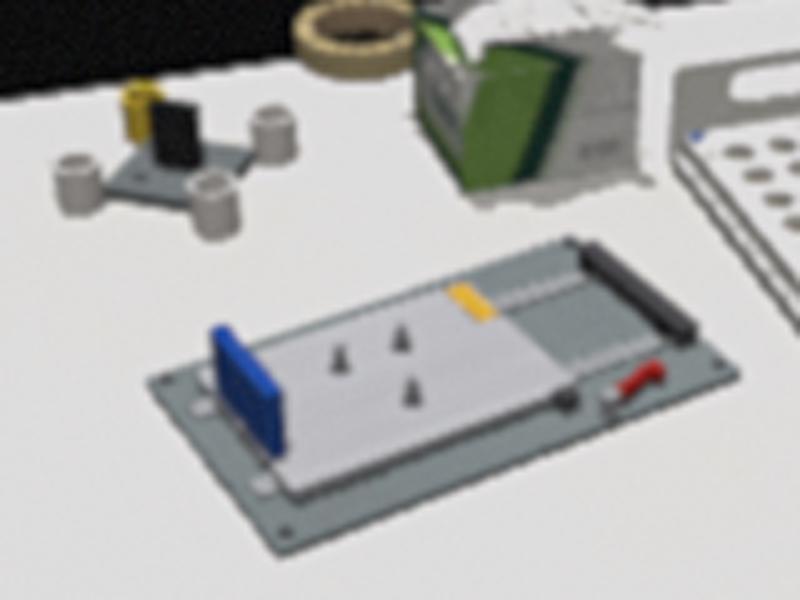

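View pics/c3.png

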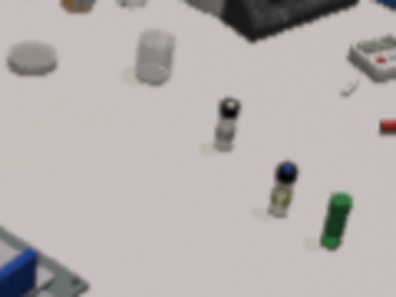

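Run:
```python
from h import *
S=params('scene');T=params('side')
f=lambda p:np.array(p)/4.4+[190,165]
g=lambda p:np.array(p)/5+[230,140]
Y=plane(S,f([[85,472],[130,349],[286,358],[252,484]]),.034)
Z=plane(T,g([[142,92],[275,118],[213,187],[79,168]]),.034)
print(Y,Y.mean(0));print(Z,Z.mean(0))
for Q in (Y,Z):
  print(np.degrees([np.arctan2(*(Q[i]-Q[j])[[1,0]]) for i in range(4) for j in range(i)]))
st=plane(S,f([[562,163],[495,182],[536,208]]),.0375)
print(st); print(plane(T,g([[403,330],[340,350],[412,383]]),.0375))
o=env.get_obs()
print(torow([.46,-.36,.30],down(0),o),torow([.47,0.0,.33],down(0),o),torow([.48,.20,.33],down(0),o))
```

```text
[[0.47014767 0.39502669 0.034     ]
 [0.54888063 0.33930273 0.034     ]
 [0.49162933 0.25741532 0.034     ]
 [0.41199888 0.31382422 0.034     ]] [0.48066413 0.32639224 0.034     ]
[[0.47084896 0.39671477 0.034     ]
 [0.55356748 0.3302224  0.034     ]
 [0.49651233 0.250529   0.034     ]
 [0.41555907 0.30162575 0.034     ]] [0.48412196 0.31977298 0.034     ]
[ -35.2892941   -81.12751725 -124.95918735 -125.6063132  -169.4559051
  144.68687169]
[ -38.79367722  -80.04300501 -125.60012949 -120.17602907 -168.29343704
  147.74036069]
[[0.55749427 0.0156371  0.0375    ]
 [0.56432745 0.06636271 0.0375    ]
 [0.52672793 0.05494792 0.0375    ]]
[[0.57224664 0.0536867  0.0375    ]
 [0.53340131 0.04510802 0.0375    ]
 [0.56413966 0.00343094 0.0375    ]]
([-0.423, -0.7116, -0.1381], [-0.0004, 0.0006, -0.8397]) ([-1.1154, -0.9104, -0.1974], [-0.0004, 0.0006, -0.8397]) ([-1.4978, -1.0294, -0.197], [-0.0004, 0.0006, -0.8397])
```

Run:
```python
from h import *
print(torow([.47,-.24,.29],down(0)))
```

```text
([-0.6505, -0.7908, -0.1179], [-0.0004, 0.0006, -0.8397])
```

```bash
python3 -m handwheel '[{"hand":1,"tx":-0.65,"ty":-0.79,"tz":-0.12,"ax":0,"ay":0,"az":-0.84},{"hand":1,"tx":-0.65,"ty":-0.79,"tz":-0.12,"ax":0,"ay":0,"az":-0.84},{"hand":1,"tx":-0.65,"ty":-0.79,"tz":-0.12,"ax":0,"ay":0,"az":-0.84},{"hand":1,"tx":-0.65,"ty":-0.79,"tz":-0.12,"ax":0,"ay":0,"az":-0.84},{"hand":1,"tx":-0.65,"ty":-0.79,"tz":-0.12,"ax":0,"ay":0,"az":-0.84},{"hand":1,"tx":-0.65,"ty":-0.79,"tz":-0.12,"ax":0,"ay":0,"az":-0.84},{"hand":1,"tx":-0.65,"ty":-0.79,"tz":-0.12,"ax":0,"ay":0,"az":-0.84},{"hand":1,"tx":-0.65,"ty":-0.79,"tz":-0.12,"ax":0,"ay":0,"az":-0.84},{"hand":1,"tx":-0.65,"ty":-0.79,"tz":-0.12,"ax":0,"ay":0,"az":-0.84},{"hand":1,"tx":-0.65,"ty":-0.79,"tz":-0.12,"ax":0,"ay":0,"az":-0.84}]'
python3 - <<'E'
from h import *
im,P=snap('wrist','w1'); o=env.get_obs()
print(np.round(o['joint_positions'],1),o['tcp_pos'],o['force'])
print(proj(P,[[.463,-.305,.058],[.4635,-.305,0],[.575,-.325,.058],[.402,-.314,.058]]))
print(torow([.46,.0,.30],down(0),o),torow([.46,.12,.30],down(0.3),o))
E
```

```text
clock: 1.4
tcp_pos: [0.4699, -0.2399, 0.291]
orientation: [[1.0, 0.002, -0.0], [0.002, -1.0, 0.001], [-0.0, -0.001, -1.0]]
force: [0.2, -0.1, 0.3]
gripper_width: 0.0853
[ 41.    9.1 -23.2 105.5   3.9  66.3  16.5] [ 0.46909191 -0.24105001  0.29075091] [-0.23415305 -0.81076674  0.72069911]
[[314.21612512 214.43788205]
 [315.28248475 200.67801228]
 [399.92304274 229.06844544]
 [267.17899551 220.81630079]]
([-0.0182, -0.4821, -0.0181], [-0.0005, 0.0006, 0.0]) ([-0.0182, -0.7221, -0.0179], [-0.0006, 0.0006, -0.191])
```

View pics/w1.png

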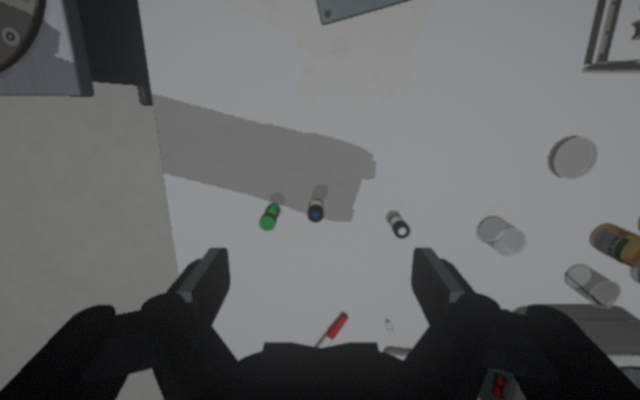

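```bash
python3 -m handwheel '[{"hand":1,"tx":0.14,"ty":-0.7,"tz":0.06},{"hand":1,"tx":0.14,"ty":-0.7,"tz":0.06},{"hand":1,"tx":0.14,"ty":-0.7,"tz":0.06},{"hand":1,"tx":0.14,"ty":-0.7,"tz":0.06},{"hand":1,"tx":0.14,"ty":-0.7,"tz":0.06},{"hand":1,"tx":0.14,"ty":-0.7,"tz":0.06},{"hand":1,"tx":0.14,"ty":-0.7,"tz":0.06},{"hand":1,"tx":0.14,"ty":-0.7,"tz":0.06}]'
python3 - <<'E'
from h import *
print(env.get_obs()['joint_vel'])
im,P=snap('wrist','w2'); o=env.get_obs()
print(np.round(o['joint_positions'],1),o['tcp_pos'])
crop(im,180,40,480,265,2.66,'w2c')
print(torow([.50,.35,.26],down(0.95),o))
E
```

```text
[ 1.19745457 -0.02462839  0.91746895  0.32993824  0.12768003 -0.03490973
  0.18762655]
[ 41.1   9.1 -23.2 105.5   3.9  66.3  16.5] [ 0.46874459 -0.2416616   0.29070184]
([0.0611, -1.1834, 0.0623], [-0.0008, 0.0004, -0.6056])schema error: expected keys hand, tx, ty, tz, ax, ay, az
```

View pics/w2c.png

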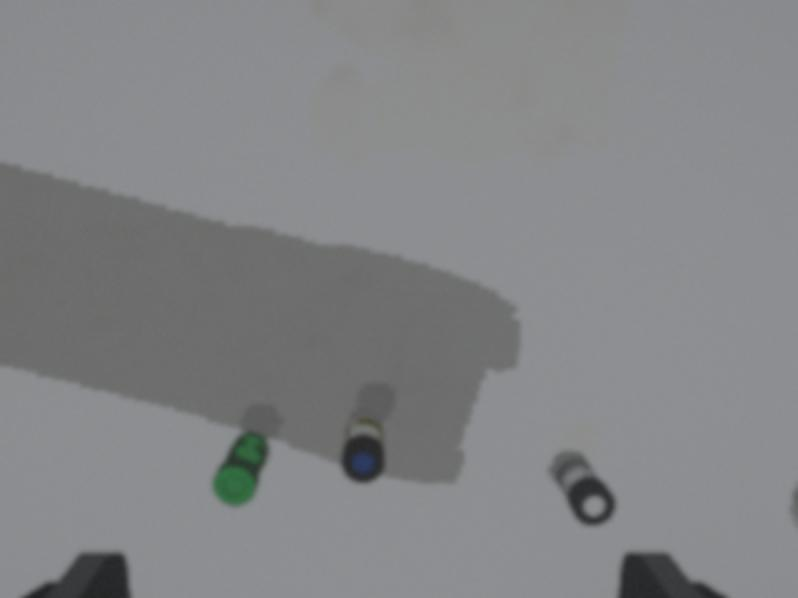

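```bash
python3 -m handwheel '[{"hand":1,"tx":0.14,"ty":-0.7,"tz":0.06,"ax":0,"ay":0,"az":0},{"hand":1,"tx":0.14,"ty":-0.7,"tz":0.06,"ax":0,"ay":0,"az":0},{"hand":1,"tx":0.14,"ty":-0.7,"tz":0.06,"ax":0,"ay":0,"az":0},{"hand":1,"tx":0.14,"ty":-0.7,"tz":0.06,"ax":0,"ay":0,"az":0},{"hand":1,"tx":0.14,"ty":-0.7,"tz":0.06,"ax":0,"ay":0,"az":0},{"hand":1,"tx":0.14,"ty":-0.7,"tz":0.06,"ax":0,"ay":0,"az":0},{"hand":1,"tx":0.14,"ty":-0.7,"tz":0.06,"ax":0,"ay":0,"az":0},{"hand":1,"tx":0.14,"ty":-0.7,"tz":0.06,"ax":0,"ay":0,"az":0}]'
python3 - <<'E'
from h import *
print(env.get_obs()['joint_vel'])
im,P=snap('wrist','w2'); o=env.get_obs()
print(np.round(o['joint_positions'],1),o['tcp_pos'])
import pickle; pickle.dump(P,open('w2.pkl','wb'))
crop(im,180,40,480,265,2.66,'w2c')
print(torow([.50,.35,.26],down(0.95),o))
E
```

```text
clock: 2.5
tcp_pos: [0.5392, 0.1063, 0.2605]
orientation: [[1.0, -0.003, -0.002], [-0.003, -1.0, 0.0], [-0.002, -0.0, -1.0]]
force: [-0.5, -0.0, -0.2]
gripper_width: 0.0856
[ 0.78946076 -0.63180407  0.2340176   0.21913285  0.02266581 -0.05195425
 -0.04558242]
[ 13.6  14.6 -36.9 104.4   9.6  64.3 -26.9] [0.53927261 0.10603023 0.26061361]
([-0.0805, -0.4876, 0.0014], [-0.0005, 0.001, -0.6074])
```

View pics/w2.png

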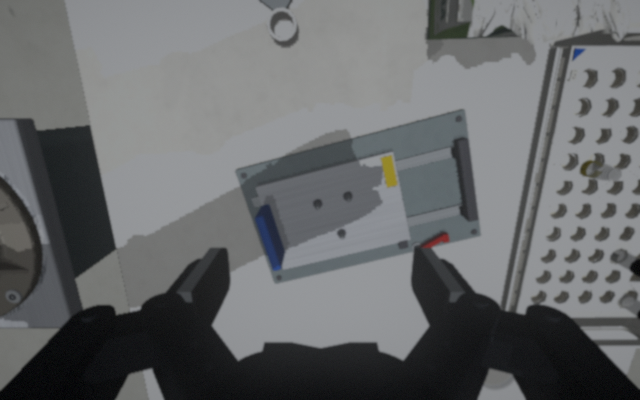

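View pics/w2c.png

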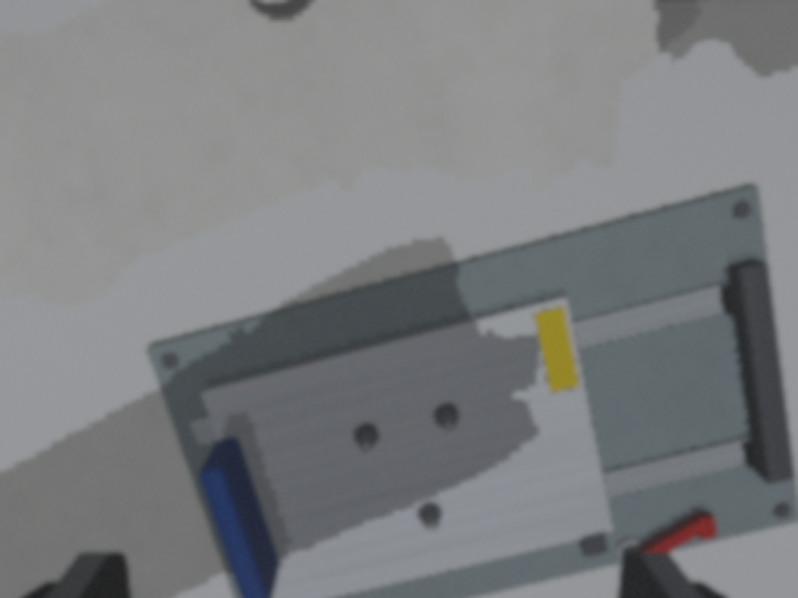

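Run:
```python
from h import *
import pickle; P=pickle.load(open('w2.pkl','rb'))
im=cv2.imread('pics/w2.png'); g=cv2.cvtColor(im,6).astype(np.float32)
c=lambda p:np.array(p)/2.66+[180,40]-0.31
S=[]
for q in c([[447,415],[367,435],[430,515]]):
    x,y=np.round(q).astype(int); w=g[y-8:y+9,x-8:x+9]; m=(w<0.75*np.median(w)); n,l,st,ce=cv2.connectedComponentsWithStats(m.astype(np.uint8))
    k=1+np.argmax(st[1:,4]); ys,xs=np.where(l==k); S.append([x-8+ce[k,0],y-8+ce[k,1]]); print(q,S[-1],st[k])
B=plane(P,S,.029)[:,:2]; M=np.array([[.02,.02],[-.02,.02],[0,-.028]])
def fit(M,B):
    a=M-M.mean(0);b=B-B.mean(0); th=np.arctan2((a[:,0]*b[:,1]-a[:,1]*b[:,0]).sum(),(a*b).sum()); R=np.array([[np.cos(th),-np.sin(th)],[np.sin(th),np.cos(th)]])
    t=B.mean(0)-R@M.mean(0); return th,t,B-(M@R.T+t)
print(fit(M,B))
dk=plane(P,c([[203,388],[566,295],[612,535]]),.0205)[:,:2]
print(fit(np.array([[-.09,.062],[.09,.062],[.09,-.062]]),dk))
yb=cv2.inRange(cv2.cvtColor(im,40),(20,120,80),(35,255,255)); ys,xs=np.where(yb>0); ok=(xs>370)&(xs<410)&(ys<200)&(ys>140); print(xs[ok].mean(),ys[ok].mean(),ok.sum())
print(plane(P,[[xs[ok].mean(),ys[ok].mean()]],.0205))
```

```text
[347.73511278 195.70503759] [np.float64(347.17857142857144), np.float64(195.375)] [ 3  4  9  8 56]
[317.65992481 203.22383459] [np.float64(317.30357142857144), np.float64(202.80357142857142)] [ 3  4  9  8 56]
[341.34413534 233.29902256] [np.float64(341.125), np.float64(232.64583333333334)] [ 5  4  7  8 48]
(np.float64(0.2560921993415224), array([0.55960985, 0.04291354]), array([[-4.87224148e-04, -3.23427061e-04],
       [ 5.31797446e-04,  2.43592657e-05],
       [-4.45732979e-05,  2.99067795e-04]]))
(np.float64(0.24527559524915096), array([0.55798072, 0.03937992]), array([[ 1.85979590e-03,  5.61271594e-05],
       [-1.46356796e-03,  7.35173695e-04],
       [-3.96227935e-04, -7.91300855e-04]]))
388.7218309859155 170.89788732394365 284
[[0.62570028 0.09652242 0.0205    ]]
```

Run:
```python
from h import *
print(torow([.559,.042,.2205],down(0.25)))
```

```text
([0.0401, 0.1279, 0.0802], [-0.0001, 0.001, -0.1618])
```

```bash
python3 -m handwheel '[{"hand":1,"tx":0.04,"ty":0.128,"tz":0.08,"ax":0,"ay":0.001,"az":-0.162},{"hand":1,"tx":0.04,"ty":0.128,"tz":0.08,"ax":0,"ay":0.001,"az":-0.162},{"hand":1,"tx":0.04,"ty":0.128,"tz":0.08,"ax":0,"ay":0.001,"az":-0.162},{"hand":1,"tx":0.04,"ty":0.128,"tz":0.08,"ax":0,"ay":0.001,"az":-0.162}]'
python3 - <<'E'
from h import *
im,P=snap('wrist','w3'); o=env.get_obs()
print(np.round(o['joint_positions'],1),o['tcp_pos'],np.degrees(np.arctan2(o['orientation'][1][0],o['orientation'][0][0])))
import pickle; pickle.dump((P,o),open('w3.pkl','wb'))
crop(im,200,60,440,240,3.3,'w3c')
print(torow([.483,.323,.2],down(0.95),o))
E
```

```text
clock: 3.05
tcp_pos: [0.559, 0.0419, 0.2212]
orientation: [[0.969, 0.246, 0.001], [0.246, -0.969, 0.0], [0.001, -0.0, -1.0]]
force: [0.4, 0.1, -0.8]
gripper_width: 0.0859
[ 19.6  17.9 -36.8 105.7  12.2  60.3  -7.6] [0.55901703 0.04238583 0.22134377] 14.285104074703318
([-0.0089, -0.5814, 0.0427], [0.0002, -0.0006, -0.4461])
```

View pics/w3c.png

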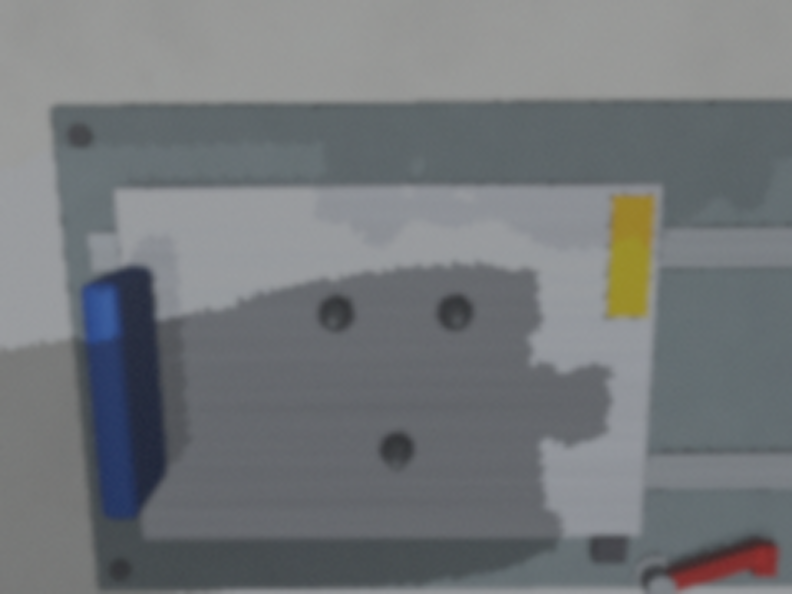

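```bash
python3 -m handwheel '[{"hand":1,"tx":-0.009,"ty":-0.581,"tz":0.043,"ax":0,"ay":0,"az":-0.446},{"hand":1,"tx":-0.009,"ty":-0.581,"tz":0.043,"ax":0,"ay":0,"az":-0.446},{"hand":1,"tx":-0.009,"ty":-0.581,"tz":0.043,"ax":0,"ay":0,"az":-0.446},{"hand":1,"tx":-0.009,"ty":-0.581,"tz":0.043,"ax":0,"ay":0,"az":-0.446},{"hand":1,"tx":-0.009,"ty":-0.581,"tz":0.043,"ax":0,"ay":0,"az":-0.446},{"hand":1,"tx":-0.009,"ty":-0.581,"tz":0.043,"ax":0,"ay":0,"az":-0.446},{"hand":1,"tx":-0.009,"ty":-0.581,"tz":0.043,"ax":0,"ay":0,"az":-0.446}]'
python3 - <<'E'
from h import *
im,P=snap('wrist','w4'); o=env.get_obs()
print(np.round(o['joint_positions'],1),o['tcp_pos'],np.degrees(np.arctan2(o['orientation'][1][0],o['orientation'][0][0])))
import pickle; pickle.dump((P,o),open('w4.pkl','wb'))
crop(im,200,60,440,240,3.3,'w4c')
E
```

```text
clock: 3.98
tcp_pos: [0.4829, 0.323, 0.2002]
orientation: [[0.582, 0.813, 0.002], [0.813, -0.582, 0.0], [0.001, 0.001, -1.0]]
force: [-0.2, -1.0, 0.1]
gripper_width: 0.0853
[ -1.9  24.2 -48.4 104.   20.6  61.   -3.6] [0.48322766 0.32232998 0.20015163] 54.37614673361779
```

View pics/w4c.png

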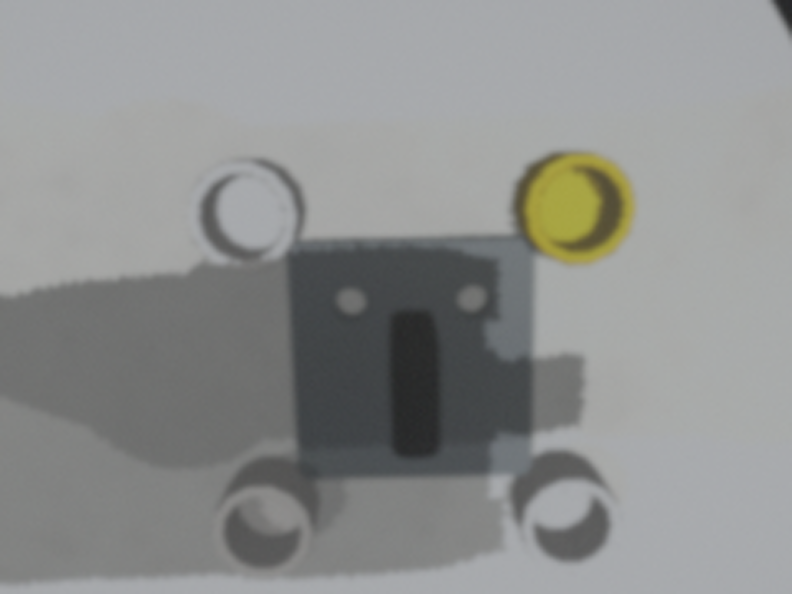

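```bash
cat >> h.py <<'E'
def fit(M,B):
    M=np.array(M);B=np.array(B)
    a=M-M.mean(0);b=B-B.mean(0); th=np.arctan2((a[:,0]*b[:,1]-a[:,1]*b[:,0]).sum(),(a*b).sum()); R=np.array([[np.cos(th),-np.sin(th)],[np.sin(th),np.cos(th)]])
    t=B.mean(0)-R@M.mean(0); return round(np.degrees(th),2),np.round(t,4),np.round((B-(M@R.T+t))*1000,1).tolist()
E
python3 - <<'E'
from h import *
import pickle
c=lambda p:(np.array(p)+.5)/3.3+[200,60]-.5
P,o=pickle.load(open('w4.pkl','rb'))
print('tcp',o['tcp_pos'])
W=lambda uv,z:plane(P,c(uv),z)[:,:2]
C=W([[578,208],[248,211],[266,530],[571,520]],.034)
print('cups',fit([[.05,.05],[-.05,.05],[-.05,-.05],[.05,-.05]],C))
print('plate',fit([[-.04,.04],[.04,.04],[.04,-.04],[-.04,-.04]],W([[290,240],[532,236],[531,474],[302,478]],.01)))
print('holes',fit([[-.02,.02],[.02,.02]],W([[350,300],[472,297]],.005)))
P,o=pickle.load(open('w3.pkl','rb'));print('tcp',o['tcp_pos'])
im=cv2.imread('pics/w3.png'); g=cv2.cvtColor(im,6).astype(np.float32); S=[]
for q in c([[455,313],[336,313],[397,450]]):
    x,y=np.round(q).astype(int); w=g[y-9:y+10,x-9:x+10]; m=(w<0.8*np.median(w)); n,l,st,ce=cv2.connectedComponentsWithStats(m.astype(np.uint8))
    k=1+np.argmax(st[1:,4]); S.append([x-9+ce[k,0],y-9+ce[k,1]]); print(q,S[-1],st[k])
W=lambda uv,z:plane(P,c(uv),z)[:,:2]
print('studs',fit([[.02,.02],[-.02,.02],[0,-.028]],plane(P,S,.029)[:,:2]))
print('deck',fit([[-.09,.062],[.09,.062],[.09,-.062]],W([[114,189],[661,186],[640,537]],.0205)))
E
```

```text
tcp [0.48322766 0.32232998 0.20015163]
cups (np.float64(55.75), array([0.4846, 0.3305]), [[-0.1, -1.6], [0.5, 1.4], [0.7, 0.4], [-1.2, -0.1]])
plate (np.float64(55.78), array([0.4852, 0.3298]), [[0.3, 1.1], [-0.8, -1.3], [-0.0, -0.7], [0.5, 0.8]])
holes (np.float64(55.91), array([0.485 , 0.3295]), [[-0.1, -0.1], [0.1, 0.1]])
tcp [0.55901703 0.04238583 0.22134377]
[337.53030303 154.5       ] [np.float64(337.36559139784947), np.float64(154.09677419354838)] [ 3  4 11 11 93]
[301.46969697 154.5       ] [np.float64(301.60919540229884), np.float64(154.17241379310346)] [ 5  4 10 11 87]
[319.95454545 196.01515152] [np.float64(319.71604938271605), np.float64(195.4320987654321)] [ 4  4 10 10 81]
studs (np.float64(14.52), array([0.5595, 0.0417]), [[-0.5, -0.6], [0.7, -0.2], [-0.2, 0.8]])
deck (np.float64(14.73), array([0.5579, 0.0385]), [[1.1, 0.1], [-0.6, -0.8], [-0.4, 0.7]])
```

Run:
```python
from h import *
import pickle
im=cv2.imread('pics/w3.png'); crop(im,290,140,350,210,8,'w3z')
c=lambda p:(np.array(p)+.5)/3.3+[200,60]-.5
P,o=pickle.load(open('w3.pkl','rb'))
S=[[337.37,154.1],[301.6,154.17],[319.7,195.4]]
for z in(.0205,.025,.029): print(z,fit([[.02,.02],[-.02,.02],[0,-.028]],plane(P,S,z)[:,:2]))
P2=pickle.load(open('w2.pkl','rb'))
S2=[[347.18,195.37],[317.3,202.8],[341.12,232.65]]
for z in(.0205,.025,.029): print(z,fit([[.02,.02],[-.02,.02],[0,-.028]],plane(P2,S2,z)[:,:2]))
```

```text
0.0205 (np.float64(14.5), array([0.5599, 0.04  ]), [[-0.1, -0.1], [0.1, 0.0], [0.0, 0.0]])
0.025 (np.float64(14.5), array([0.5597, 0.0409]), [[-0.3, -0.3], [0.4, -0.1], [-0.1, 0.4]])
0.029 (np.float64(14.5), array([0.5595, 0.0417]), [[-0.5, -0.6], [0.7, -0.2], [-0.2, 0.8]])
0.0205 (np.float64(14.67), array([0.56  , 0.0399]), [[-0.1, 0.1], [0.0, 0.3], [0.1, -0.4]])
0.025 (np.float64(14.67), array([0.5598, 0.0415]), [[-0.3, -0.1], [0.3, 0.1], [0.0, -0.0]])
0.029 (np.float64(14.67), array([0.5596, 0.0429]), [[-0.5, -0.3], [0.5, 0.0], [-0.0, 0.3]])
```

View pics/w3z.png

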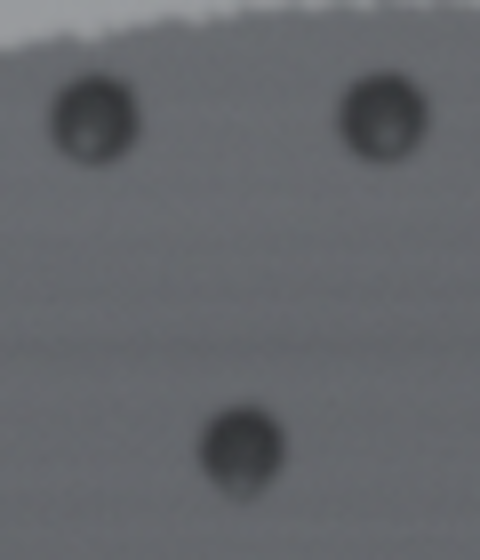

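Run:
```python
from h import *
print(torow([.485,.330,.09],down(np.radians(55.8))),torow([.485,.330,.026],down(np.radians(55.8))))
```

```text
([0.0144, -0.0064, 0.2203], [0.0009, -0.0005, -0.0158]) ([0.0143, -0.0065, 0.3483], [0.0009, -0.0005, -0.0158])
```

```bash
python3 -m handwheel '[{"hand":1,"tx":0.0144,"ty":-0.0065,"tz":0.11,"ax":0.001,"ay":0,"az":-0.016},{"hand":1,"tx":0.0144,"ty":-0.0065,"tz":0.22,"ax":0.001,"ay":0,"az":-0.016},{"hand":1,"tx":0.0144,"ty":-0.0065,"tz":0.30,"ax":0.001,"ay":0,"az":-0.016},{"hand":1,"tx":0.0144,"ty":-0.0065,"tz":0.348,"ax":0.001,"ay":0,"az":-0.016},{"hand":1,"tx":0.0144,"ty":-0.0065,"tz":0.348,"ax":0.001,"ay":0,"az":-0.016}]'
python3 - <<'E'
from h import *
im,P=snap('wrist','w5'); o=env.get_obs(); print(o['tcp_pos'],np.round(o['force'],1),np.degrees(np.arctan2(o['orientation'][1][0],o['orientation'][0][0])))
E
```

```text
clock: 4.65
tcp_pos: [0.485, 0.3293, 0.0254]
orientation: [[0.563, 0.827, -0.001], [0.827, -0.563, -0.0], [-0.001, -0.001, -1.0]]
force: [0.6, -0.5, 0.2]
gripper_width: 0.0854
[0.48548382 0.33000613 0.02674024] [ 0.4  0.4 -0. ] 55.775804004650155
```

View pics/w5.png

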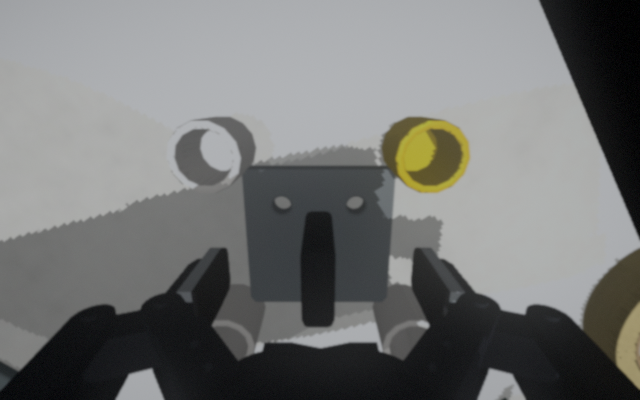

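Well centred: bar at column ~319 midway between the pads (221, 421). I'll close.

```bash
python3 -m handwheel '[{"hand":0,"tx":0,"ty":0,"tz":0,"ax":0,"ay":0,"az":0},{"hand":0,"tx":0,"ty":0,"tz":0,"ax":0,"ay":0,"az":0},{"hand":0,"tx":0,"ty":0,"tz":0,"ax":0,"ay":0,"az":0},{"hand":0,"tx":0,"ty":0,"tz":0,"ax":0,"ay":0,"az":0},{"hand":0,"tx":0,"ty":0,"tz":0,"ax":0,"ay":0,"az":0},{"hand":0,"tx":0,"ty":0,"tz":0,"ax":0,"ay":0,"az":0},{"hand":0,"tx":0,"ty":0,"tz":0,"ax":0,"ay":0,"az":0},{"hand":0,"tx":0,"ty":0,"tz":-0.05,"ax":0,"ay":0,"az":0},{"hand":0,"tx":0,"ty":0,"tz":-0.16,"ax":0,"ay":0,"az":0},{"hand":0,"tx":0,"ty":0,"tz":-0.16,"ax":0,"ay":0,"az":0}]'
python3 - <<'E'
from h import *
im,P=snap('wrist','w6'); o=env.get_obs(); print(o['tcp_pos'],np.round(o['force'],1),o['gripper_width'],np.degrees(np.arctan2(o['orientation'][1][0],o['orientation'][0][0])))
import pickle; pickle.dump((P,o),open('w6.pkl','wb'))
crop(im,160,80,480,320,2.5,'w6c')
E
```

```text
clock: 5.95
tcp_pos: [0.4869, 0.3314, 0.1102]
orientation: [[0.562, 0.827, 0.005], [0.827, -0.562, 0.004], [0.006, 0.002, -1.0]]
force: [-0.0, -0.2, -2.4]
gripper_width: 0.013
[0.48618035 0.33028894 0.10812426] [ 0.1 -1.  -2.7] 0.01332989003874082 55.760272084861406
```

View pics/w6c.png

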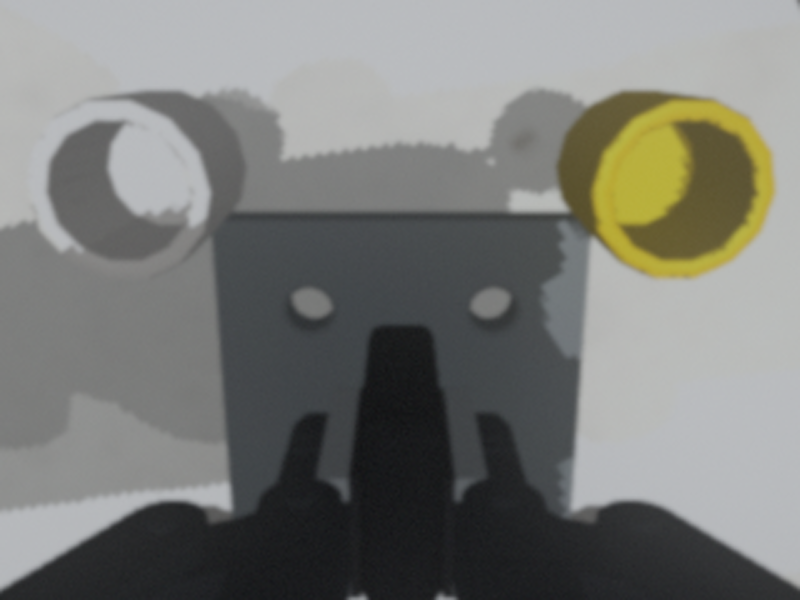

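Run:
```python
from h import *
import pickle
P,o=pickle.load(open('w6.pkl','rb'))
c=lambda p:(np.array(p)+.5)/2.5+[160,80]-.5
R0=np.array(o['orientation']);t0=np.array(o['tcp_pos']); zb=t0[2]-.0262
def tl(uv,dz):
    X=plane(P,c(uv),zb+dz); return np.round((X-t0)@R0*1000,1)   # tool coords mm
print('cup',tl([[121,187],[684,188]],.034))
print('plate',tl([[215,215],[590,215]],.010))
print('holes top edge centre',tl([[311,304],[491,304]],.0075))
print('bar top',tl([[402,327]],.06))
```

```text
cup [[-47.2 -50.8  -8. ]
 [ 52.9 -50.7  -7.7]]
plate [[-36.6 -40.9  16. ]
 [ 42.5 -40.9  16.3]]
holes top edge centre [[-17.4 -20.3  18.6]
 [ 22.5 -20.3  18.7]]
bar top [[  2.5 -33.7 -33.8]]
```

```bash
cat >> h.py <<'E'
def toolP():
    return params('wrist',dict(orientation=np.eye(3),tcp_pos=np.zeros(3)))
E
python3 - <<'E'
from h import *
P=toolP(); F=np.array([1,-1])
c=lambda p:(np.array(p)+.5)/2.5+[160,80]-.5
tl=lambda uv,z:np.round(plane(P,uv,z)*1000,1)[:,:2].tolist()
b=.0262
print('w6 cup',tl(c([[121,187],[684,188]]),b-.034),'plate',tl(c([[215,215],[590,215]]),b-.01),'hole',tl(c([[311,304],[491,304]]),b-.0075),'bar',tl(c([[402,327]]),b-.06))
# hover looks, in tool frame
c=lambda p:(np.array(p)+.5)/3.3+[200,60]-.5
def f(M,uv,z): r=fit(np.array(M)*F,plane(P,uv,z)[:,:2]); return r
b=.200
print('w4 cup',f([[.05,.05],[-.05,.05],[-.05,-.05],[.05,-.05]],c([[578,208],[248,211],[266,530],[571,520]]),b-.034))
print('w4 plate',f([[-.04,.04],[.04,.04],[.04,-.04],[-.04,-.04]],c([[290,240],[532,236],[531,474],[302,478]]),b-.01))
print('w3 studs',f([[.02,.02],[-.02,.02],[0,-.028]],[[337.37,154.1],[301.6,154.17],[319.7,195.4]],.221-.0205))
E
```

```text
w6 cup [[-47.8, -51.1], [50.8, -51.0]] plate [[-37.5, -41.2], [40.6, -41.3]] hole [[-18.5, -21.0], [20.9, -21.0]] bar [[1.3, -34.4]]
w4 cup (np.float64(-1.32), array([ 0.007 , -0.0033]), [[-1.4, 1.0], [1.4, -0.4], [0.8, 0.3], [-0.8, -0.9]])
w4 plate (np.float64(-1.35), array([ 0.0068, -0.0023]), [[1.1, -0.4], [-1.5, 0.1], [-0.6, 0.3], [1.0, -0.1]])
w3 studs (np.float64(-0.28), array([0.0008, 0.003 ]), [[-0.1, 0.1], [0.1, -0.0], [0.0, -0.0]])
```

Run:
```python
from h import *
print(torow([.5591,.0384,.108],down(np.radians(14.58))),torow([.5591,.0384,.075],down(np.radians(14.58))),np.round(env.get_obs()['joint_positions'],1))
```

```text
([-0.4005, 0.449, -0.0004], [0.0001, -0.0023, 0.4576]) ([-0.4008, 0.4489, 0.0656], [0.0001, -0.0023, 0.4576]) [ -5.7  31.  -45.1 107.6  27.4  52.6  -8.1]
```

```bash
python3 -m handwheel '[{"hand":0,"tx":-0.4006,"ty":0.449,"tz":0,"ax":0,"ay":-0.002,"az":0.4576},{"hand":0,"tx":-0.4006,"ty":0.449,"tz":0,"ax":0,"ay":-0.002,"az":0.4576},{"hand":0,"tx":-0.4006,"ty":0.449,"tz":0,"ax":0,"ay":-0.002,"az":0.4576},{"hand":0,"tx":-0.4006,"ty":0.449,"tz":0,"ax":0,"ay":-0.002,"az":0.4576},{"hand":0,"tx":-0.4006,"ty":0.449,"tz":0,"ax":0,"ay":-0.002,"az":0.4576},{"hand":0,"tx":-0.4006,"ty":0.449,"tz":0,"ax":0,"ay":-0.002,"az":0.4576},{"hand":0,"tx":-0.4006,"ty":0.449,"tz":0.03,"ax":0,"ay":-0.002,"az":0.4576},{"hand":0,"tx":-0.4006,"ty":0.449,"tz":0.065,"ax":0,"ay":-0.002,"az":0.4576},{"hand":0,"tx":-0.4006,"ty":0.449,"tz":0.065,"ax":0,"ay":-0.002,"az":0.4576}]'
python3 - <<'E'
from h import *
im,P=snap('wrist','w7');o=env.get_obs();print(o['tcp_pos'],np.round(o['orientation'],4).tolist(),np.round(o['force'],1))
crop(im,160,80,480,320,2.5,'w7c')
im,P=snap('side','s7');crop(im,240,150,400,260,5,'s7c')
E
```

```text
clock: 7.12
tcp_pos: [0.5576, 0.0394, 0.073]
orientation: [[0.967, 0.254, -0.003], [0.254, -0.967, 0.0], [-0.003, -0.001, -1.0]]
force: [0.3, 0.2, -1.9]
gripper_width: 0.0132
[0.55833237 0.03942272 0.07408367] [[0.9674, 0.2533, -0.0017], [0.2533, -0.9674, 0.0005], [-0.0015, -0.0009, -1.0]] [ 1.1 -0.2 -0.3]
```

View pics/w7c.png

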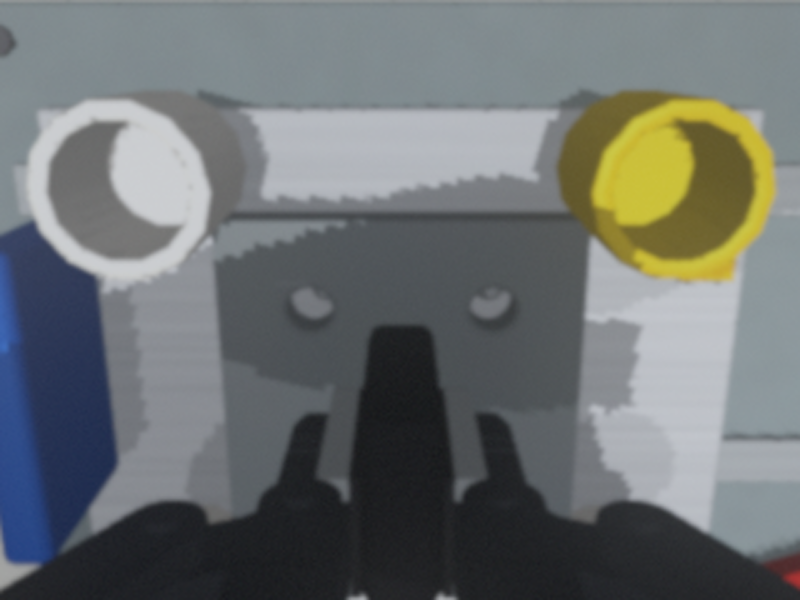

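View pics/s7c.png

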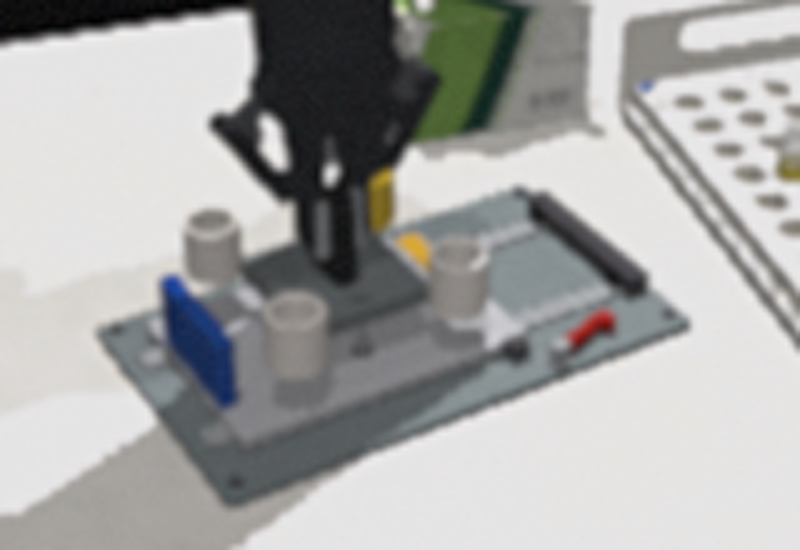

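Run:
```python
from h import *
im=cv2.imread('pics/w7.png')
crop(im,262,180,372,220,7.2,'w7h')
P=toolP(); tz=.0745
c=lambda p:(np.array(p)+.5)/2.5+[160,80]-.5
tl=lambda uv,z:np.round(plane(P,uv,z)*1000,1)[:,:2].tolist()
print('deck edge',tl(c([[200,107],[550,107],[700,109]]),tz-.0205),'corners',tl(c([[40,112],[762,110]]),tz-.0205))
b=.0262
print('cup',tl(c([[121,189],[684,188]]),b-.034),'plate',tl(c([[216,215],[589,215]]),b-.01))
for x,y in((-18.6e-3,-21e-3),(21.4e-3,-21e-3)):
  for z in (.0375,.0325,.0205): 
    q=proj(P,[[x,y,tz-z]])[0]; print(z,q,(q-[262,180]+.5)*7.2)
```

```text
deck edge [[-49.0, -61.5], [37.7, -61.6], [74.9, -61.2]] corners [[-88.9, -60.3], [90.4, -61.0]]
cup [[-48.3, -51.4], [50.3, -51.7]] plate [[-37.8, -42.0], [39.9, -42.1]]
0.0375 [288.01281554 193.06507571] [190.89227186  97.6685451 ]
0.0325 [288.80751334 190.77929189] [196.61409607  81.21090163]
0.0205 [290.56258393 185.7313299 ] [209.25060427  44.86557531]
0.0375 [354.20644269 193.13605736] [667.48638735  98.17961299]
0.0325 [353.35448141 190.84906703] [661.35226612  81.71328263]
0.0205 [351.47290729 185.79833719] [647.80493248  45.34802778]
```

View pics/w7h.png

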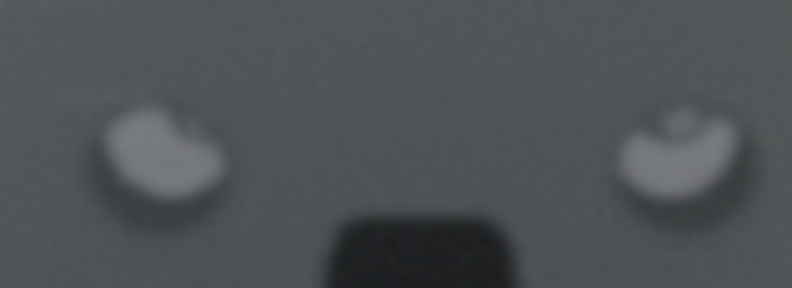

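Run:
```python
from h import *
print(env.get_obs()['tcp_pos'],torow([.5590,.0378,.068],down(np.radians(14.58))))
```

```text
[0.55884087 0.03931868 0.07478123] ([-0.0005, 0.003, 0.0136], [-0.0004, 0.0003, 0.0008])
```

```bash
python3 -m handwheel '[{"hand":0,"tx":-0.0005,"ty":0.003,"tz":0.0136,"ax":0,"ay":0,"az":0.001},{"hand":0,"tx":-0.0005,"ty":0.003,"tz":0.0136,"ax":0,"ay":0,"az":0.001},{"hand":0,"tx":-0.0005,"ty":0.003,"tz":0.0136,"ax":0,"ay":0,"az":0.001},{"hand":0,"tx":-0.0005,"ty":0.003,"tz":0.0136,"ax":0,"ay":0,"az":0.001}]'
python3 - <<'E'
from h import *
im,P=snap('wrist','w8');o=env.get_obs();print(o['tcp_pos'],np.round(o['force'],1))
im2,_=snap('wrist','w8b');o=env.get_obs();print(o['tcp_pos'],np.round(o['orientation'],4).tolist())
crop(im,160,80,480,320,2.5,'w8c')
crop(((im.astype(float)+im2)/2).astype(np.uint8),262,180,372,220,7.2,'w8h')
P=toolP(); tz=.068
for x,y in((-18.6e-3,-21.5e-3),(21.4e-3,-21.5e-3)):
  for z in (.0375,.0325): 
    q=proj(P,[[x,y,tz-z]])[0]; print(z,q,(q-[262,180]+.5)*7.2)
E
```

```text
clock: 7.72
tcp_pos: [0.5591, 0.0378, 0.0682]
orientation: [[0.968, 0.251, -0.0], [0.251, -0.968, 0.0], [-0.0, -0.0, -1.0]]
force: [-0.1, 0.5, -1.9]
gripper_width: 0.0134
[0.55908958 0.03773903 0.06816882] [ 0.3 -0.3 -1.7]
[0.55907742 0.03776192 0.0681433 ] [[0.9679, 0.2514, -0.0002], [0.2514, -0.9679, 0.0004], [-0.0001, -0.0005, -1.0]]
0.0375 [286.89439254 195.40018117] [182.83962632 114.48130444]
0.0325 [287.74505612 192.9761053 ] [188.96440405  97.02795817]
0.0375 [355.41270265 195.47304903] [676.17145906 115.00595305]
0.0325 [354.50058526 193.0477123 ] [669.60421384  97.54352859]
```

View pics/w8c.png

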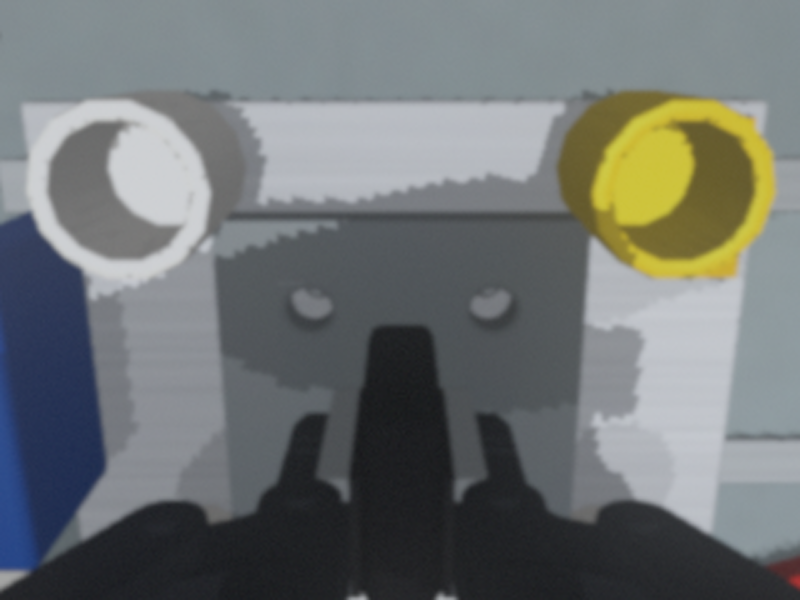

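View pics/w8h.png

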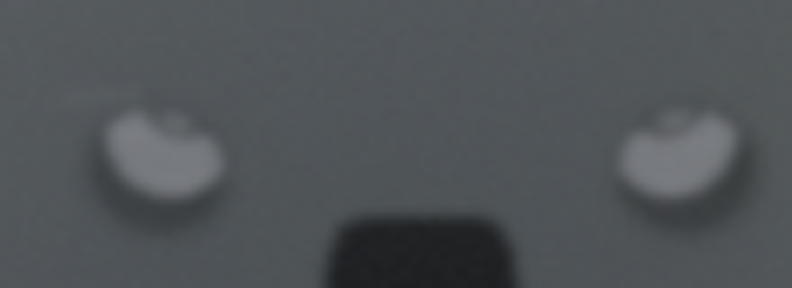

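Run:
```python
from h import *
print(env.get_obs()['tcp_pos'],torow([.5588,.0374,.056],down(np.radians(14.58))))
```

```text
[0.55907742 0.03776192 0.0681433 ] ([-0.0007, 0.0006, 0.0243], [-0.0003, 0.0001, -0.0002])
```

```bash
python3 -m handwheel '[{"hand":0,"tx":-0.0007,"ty":0.0006,"tz":0.006,"ax":0,"ay":0,"az":0},{"hand":0,"tx":-0.0007,"ty":0.0006,"tz":0.012,"ax":0,"ay":0,"az":0},{"hand":0,"tx":-0.0007,"ty":0.0006,"tz":0.018,"ax":0,"ay":0,"az":0},{"hand":0,"tx":-0.0007,"ty":0.0006,"tz":0.0243,"ax":0,"ay":0,"az":0},{"hand":0,"tx":-0.0007,"ty":0.0006,"tz":0.0243,"ax":0,"ay":0,"az":0}]'
python3 - <<'E'
from h import *
im,P=snap('wrist','w9');o=env.get_obs();print(o['tcp_pos'],np.round(o['force'],1),np.round(o['torque'],2))
crop(im,160,80,480,320,2.5,'w9c')
im,P=snap('side','s9');crop(im,240,150,400,260,5,'s9c')
E
```

```text
clock: 8.45
tcp_pos: [0.5586, 0.0374, 0.0557]
orientation: [[0.968, 0.251, -0.001], [0.251, -0.968, 0.0], [-0.001, -0.001, -1.0]]
force: [-0.7, -0.3, -2.1]
gripper_width: 0.0132
[0.5587417  0.03743862 0.05585339] [ 1.   0.5 -2.2] [0.03 0.01 0.05]
```

View pics/w9c.png

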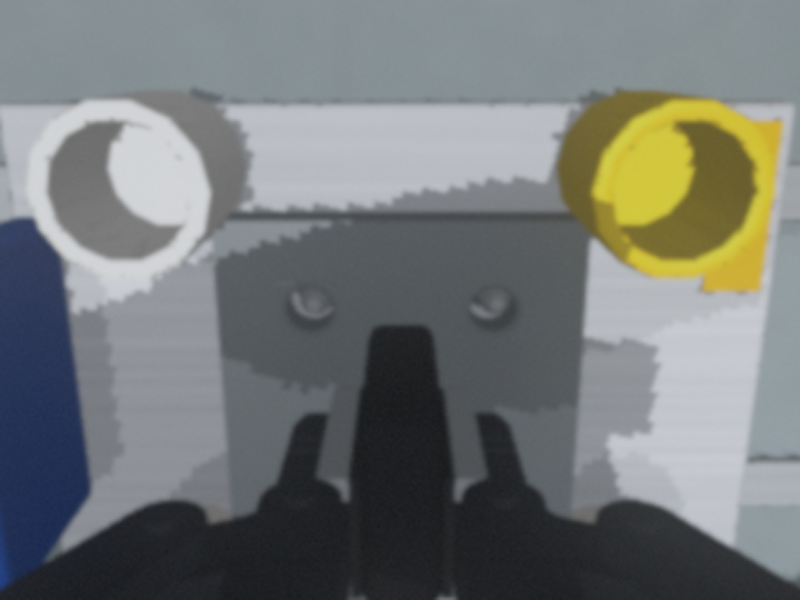

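View pics/s9c.png

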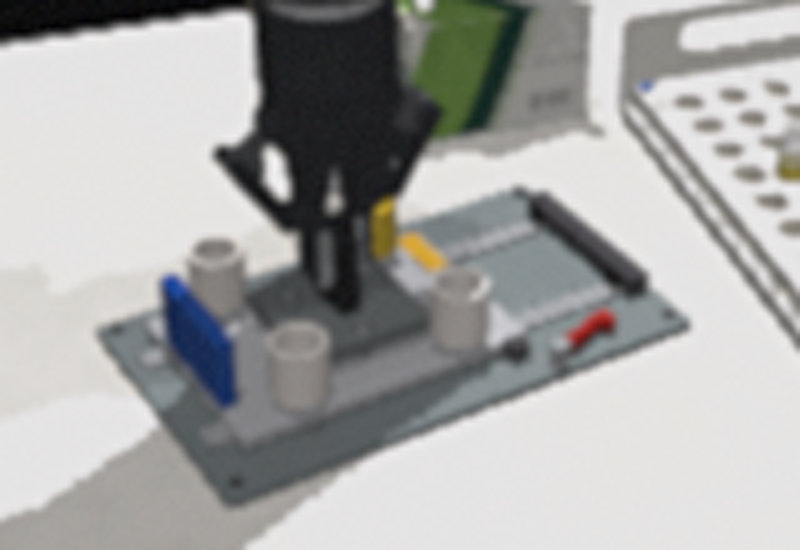

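```bash
python3 -m handwheel '[{"hand":0,"tx":0,"ty":0,"tz":0.006,"ax":0,"ay":0,"az":0},{"hand":0,"tx":0,"ty":0,"tz":0.012,"ax":0,"ay":0,"az":0},{"hand":0,"tx":0,"ty":0,"tz":0.0185,"ax":0,"ay":0,"az":0},{"hand":0,"tx":0,"ty":0,"tz":0.0195,"ax":0,"ay":0,"az":0}]'
python3 - <<'E'
from h import *
im,P=snap('wrist','w10');o=env.get_obs();print(o['tcp_pos'],np.round(o['force'],1),np.round(o['torque'],2))
crop(im,160,80,480,320,2.5,'w10c')
im,P=snap('side','s10');crop(im,240,150,400,260,5,'s10c')
E
```

```text
clock: 9.05
tcp_pos: [0.5602, 0.0378, 0.0476]
orientation: [[0.968, 0.251, 0.002], [0.251, -0.968, 0.0], [0.002, 0.0, -1.0]]
force: [-3.8, -2.1, 27.2]
gripper_width: 0.0131
[0.56022255 0.03779675 0.04759428] [-1.1  0.4 18.5] [-0.15  0.4  -0.02]
```

View pics/w10c.png

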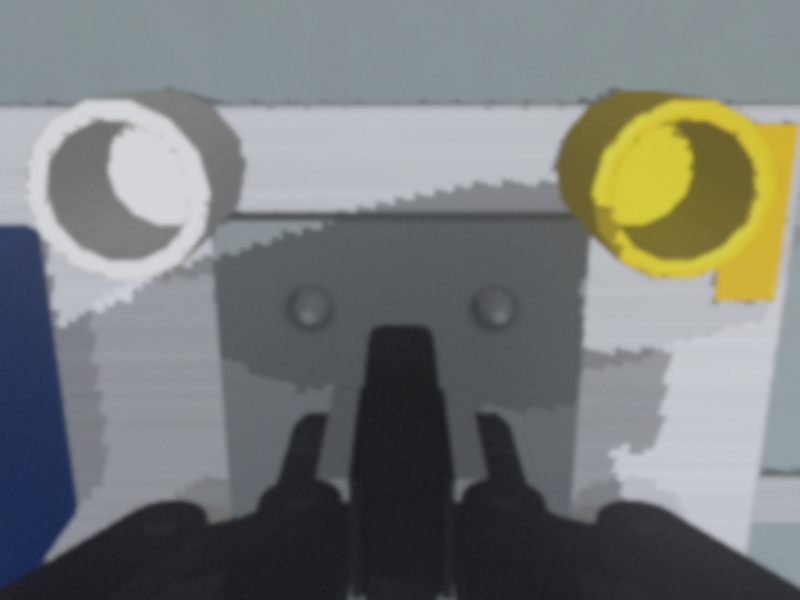

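View pics/s10c.png

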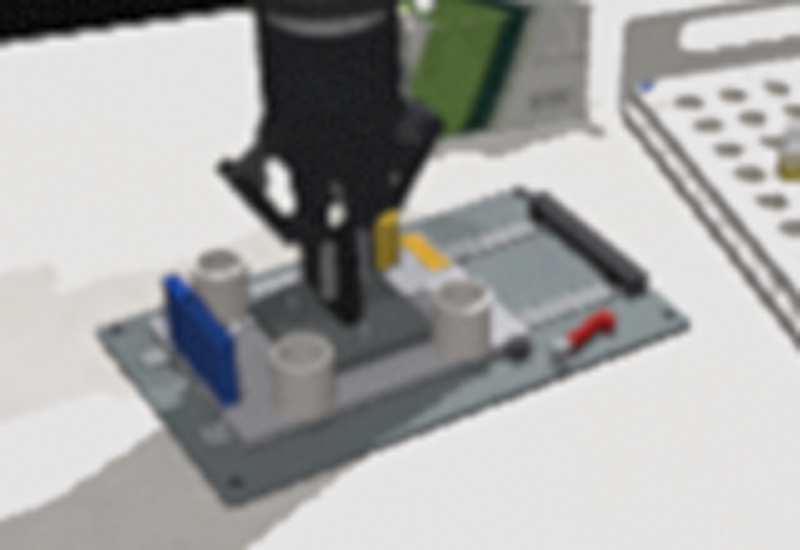

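```bash
python3 -m handwheel '[{"hand":1,"tx":0,"ty":0,"tz":0,"ax":0,"ay":0,"az":0},{"hand":1,"tx":0,"ty":0,"tz":0,"ax":0,"ay":0,"az":0},{"hand":1,"tx":0,"ty":0,"tz":0,"ax":0,"ay":0,"az":0},{"hand":1,"tx":0,"ty":0,"tz":-0.1,"ax":0,"ay":0,"az":0},{"hand":1,"tx":0,"ty":0,"tz":-0.2,"ax":0,"ay":0,"az":0},{"hand":1,"tx":0,"ty":0,"tz":-0.3,"ax":0,"ay":0,"az":0},{"hand":1,"tx":0,"ty":0,"tz":-0.3,"ax":0,"ay":0,"az":0}]'
python3 - <<'E'
from h import *
im,P=snap('wrist','w11');o=env.get_obs();print(o['tcp_pos'],np.round(o['force'],1),np.round(o['joint_positions'],1))
import pickle; pickle.dump((P,o),open('w11.pkl','wb'))
crop(im,200,60,440,240,3.3,'w11c')
im,P=snap('side','s11');crop(im,240,150,400,260,5,'s11c')
E
```

```text
clock: 10.02
tcp_pos: [0.5616, 0.038, 0.2012]
orientation: [[0.968, 0.251, 0.008], [0.251, -0.968, 0.0], [0.008, 0.002, -1.0]]
force: [0.1, 0.5, -0.5]
gripper_width: 0.0855
[0.56054233 0.03764427 0.19908696] [-0.2  0.1 -1.2] [ 20.   19.3 -36.9 107.1  13.7  57.7  -8.1]
```

View pics/w11c.png

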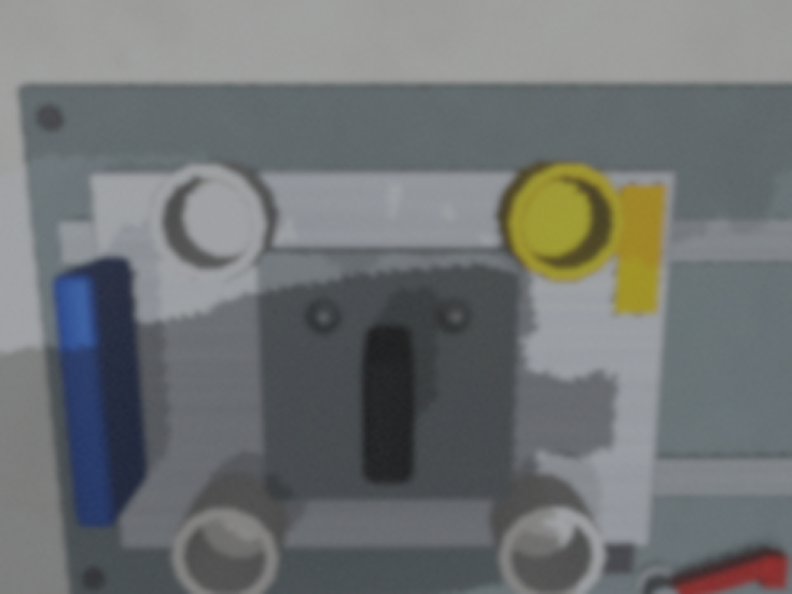

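View pics/s11c.png

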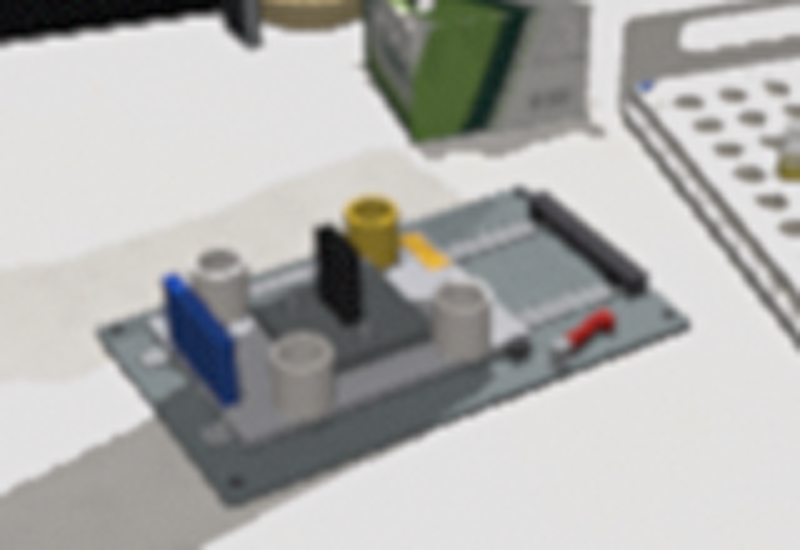

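Run:
```python
from h import *
T=np.array([.4695,-.2405,.2908]); R=down(0.001)
X=T+R@plane(toolP(),[[316.5,213.7]],.2908-.058)[0]; print(X)
print(env.get_obs()['tcp_pos'],torow([X[0],X[1],.19],down(np.radians(-50))))
```

```text
[ 0.46591272 -0.3050069   0.058     ]
[0.55979958 0.03747059 0.19768992] ([-0.3539, 0.6158, 0.0147], [-0.0007, -0.002, 0.7172])
```

```bash
python3 -m handwheel '[{"hand":1,"tx":-0.354,"ty":0.616,"tz":0.015,"ax":0,"ay":-0.002,"az":0.717},{"hand":1,"tx":-0.354,"ty":0.616,"tz":0.015,"ax":0,"ay":-0.002,"az":0.717},{"hand":1,"tx":-0.354,"ty":0.616,"tz":0.015,"ax":0,"ay":-0.002,"az":0.717},{"hand":0.7,"tx":-0.354,"ty":0.616,"tz":0.015,"ax":0,"ay":-0.002,"az":0.717},{"hand":0.7,"tx":-0.354,"ty":0.616,"tz":0.015,"ax":0,"ay":-0.002,"az":0.717},{"hand":0.7,"tx":-0.354,"ty":0.616,"tz":0.015,"ax":0,"ay":-0.002,"az":0.717},{"hand":0.7,"tx":-0.354,"ty":0.616,"tz":0.015,"ax":0,"ay":-0.002,"az":0.717},{"hand":0.7,"tx":-0.354,"ty":0.616,"tz":0.015,"ax":0,"ay":-0.002,"az":0.717},{"hand":0.7,"tx":-0.354,"ty":0.616,"tz":0.015,"ax":0,"ay":-0.002,"az":0.717}]'
python3 - <<'E'
from h import *
im,P=snap('wrist','w12');o=env.get_obs();print(o['tcp_pos'],np.round(o['joint_positions'],1),o['gripper_width'])
import pickle; pickle.dump((P,o),open('w12.pkl','wb'))
crop(im,200,60,440,240,3.3,'w12c')
hsv=cv2.cvtColor(im,40); m=cv2.inRange(hsv,(105,100,40),(128,255,255)); n,l,st,ce=cv2.connectedComponentsWithStats(m); print([(st[i].tolist(),ce[i].round(1).tolist()) for i in range(1,n) if st[i,4]>8])
E
```

```text
clock: 11.25
tcp_pos: [0.4662, -0.3037, 0.1894]
orientation: [[0.645, -0.764, -0.0], [-0.764, -0.645, 0.002], [-0.002, -0.001, -1.0]]
force: [-0.5, 1.2, -0.5]
gripper_width: 0.06
[ 0.46623432 -0.30391274  0.18957173] [ 40.8  16.9 -17.  108.9   5.8  55.1 -28.7] 0.059921056499151346
[([315, 183, 12, 12, 108], [320.7, 188.7])]
```

View pics/w12c.png

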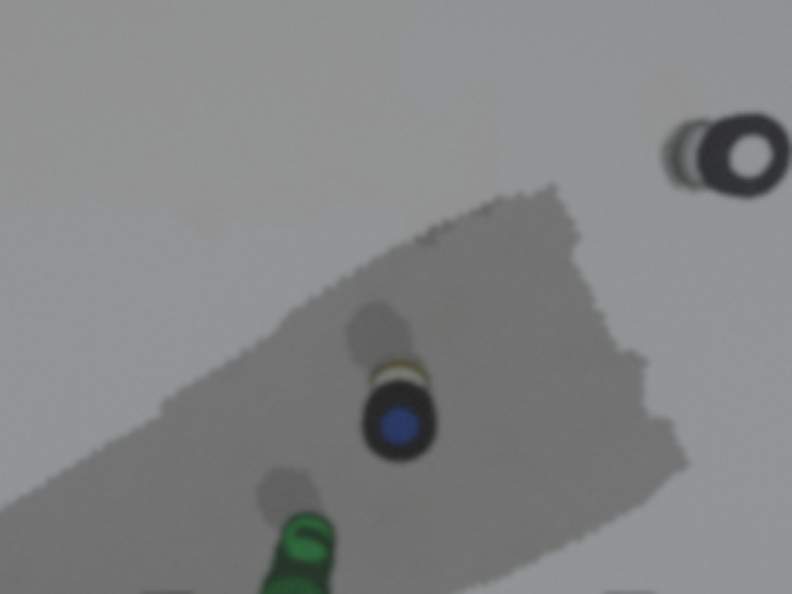

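Run:
```python
from h import *
x=plane(toolP(),[[320.7,188.7]],.1896-.058)[0]*1000; print(x)
R=down(np.radians(-50)); o=env.get_obs()
T=np.array([.4659,-.3050,.19])+R@np.array([(x[0]-1.0)/1000,(x[1]+.5)/1000,0]); T[2]=.0345; print(T)
print(o['tcp_pos'],torow(T,R,o))
```

```text
[-1.44594086e-02  2.54337917e+00  1.31600000e+02]
[ 0.46291655 -0.30617913  0.0345    ]
[ 0.46623432 -0.30391274  0.18957173] ([-0.0004, 0.0083, 0.3101], [-0.0006, 0.0008, 0.0019])
```

```bash
python3 -m handwheel '[{"hand":0.7,"tx":-0.001,"ty":0.007,"tz":0.1,"ax":0,"ay":0,"az":0},{"hand":0.7,"tx":-0.001,"ty":0.007,"tz":0.2,"ax":0,"ay":0,"az":0},{"hand":0.7,"tx":-0.001,"ty":0.007,"tz":0.28,"ax":0,"ay":0,"az":0},{"hand":0.7,"tx":-0.001,"ty":0.007,"tz":0.31,"ax":0,"ay":0,"az":0},{"hand":0.7,"tx":-0.001,"ty":0.007,"tz":0.31,"ax":0,"ay":0,"az":0}]'
python3 - <<'E'
from h import *
im,P=snap('wrist','w13');o=env.get_obs();print(o['tcp_pos'],np.round(o['force'],1))
E
```

```text
clock: 11.92
tcp_pos: [0.4633, -0.305, 0.0344]
orientation: [[0.646, -0.764, -0.001], [-0.764, -0.646, 0.002], [-0.002, -0.001, -1.0]]
force: [0.1, 0.5, 1.1]
gripper_width: 0.0598
[ 0.46389492 -0.30546462  0.03543   ] [0.6 0.1 0.6]
```

View pics/w13.png

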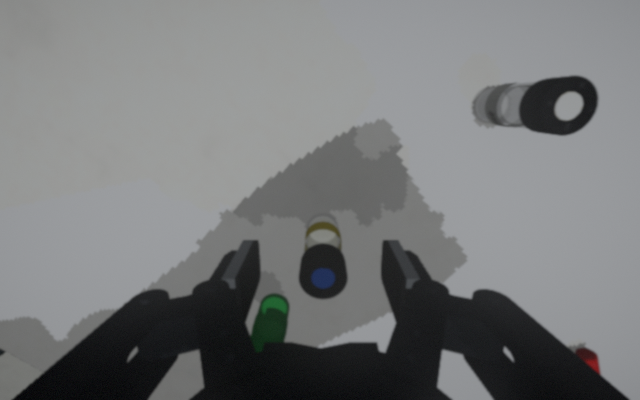

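```bash
python3 -m handwheel '[{"hand":0,"tx":0,"ty":0,"tz":0,"ax":0,"ay":0,"az":0},{"hand":0,"tx":0,"ty":0,"tz":0,"ax":0,"ay":0,"az":0},{"hand":0,"tx":0,"ty":0,"tz":0,"ax":0,"ay":0,"az":0},{"hand":0,"tx":0,"ty":0,"tz":0,"ax":0,"ay":0,"az":0},{"hand":0,"tx":0,"ty":0,"tz":0,"ax":0,"ay":0,"az":0},{"hand":0,"tx":0,"ty":0,"tz":-0.1,"ax":0,"ay":0,"az":0},{"hand":0,"tx":0,"ty":0,"tz":-0.2,"ax":0,"ay":0,"az":0},{"hand":0,"tx":0,"ty":0,"tz":-0.28,"ax":0,"ay":0,"az":0},{"hand":0,"tx":0,"ty":0,"tz":-0.28,"ax":0,"ay":0,"az":0}]'
python3 - <<'E'
from h import *
im,P=snap('wrist','w14');o=env.get_obs();print(o['tcp_pos'],np.round(o['force'],1),o['gripper_width'])
crop(im,240,140,400,300,3.5,'w14c')
im,P=snap('side','s14');crop(im,240,180,400,340,3.5,'s14c')
E
```

```text
clock: 13.1
tcp_pos: [0.4653, -0.3066, 0.179]
orientation: [[0.645, -0.764, 0.006], [-0.764, -0.645, -0.002], [0.005, -0.003, -1.0]]
force: [-0.3, -0.2, 0.2]
gripper_width: 0.0174
[ 0.46433425 -0.30614676  0.1770004 ] [-0.3  0.1 -1. ] 0.01715009824158726
```

View pics/w14c.png

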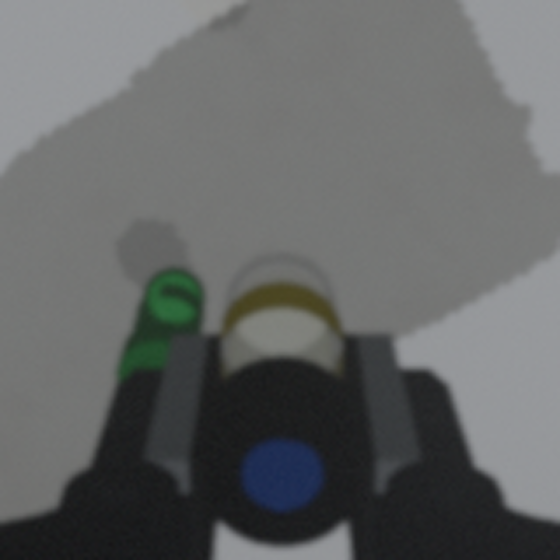

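View pics/s14c.png

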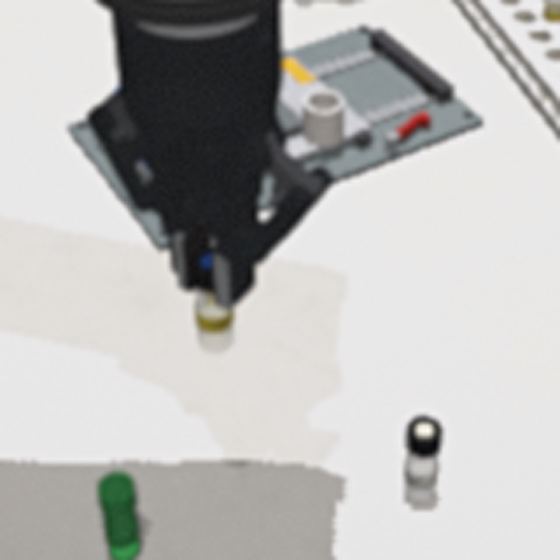

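Run:
```python
from h import *
P=toolP(); c=lambda p:(np.array(p)+.5)/3.3+[200,60]-.5
d=.198-.0545; F=np.array([1,-1])
C=plane(P,c([[564,222],[215,217],[225,556],[552,555]]),d)[:,:2]
r=fit(np.array([[.05,.05],[-.05,.05],[-.05,-.05],[.05,-.05]])*F,C); print(C*1000,r)
pl=plane(P,c([[260,250],[523,248],[515,497],[270,497]]),.198-.0305)[:,:2]
print(fit(np.array([[-.04,.04],[.04,.04],[.04,-.04],[-.04,-.04]])*F,pl))
v=plane(P,[[(283+.5)/3.5+240-.5,(475+.5)/3.5+140-.5]],-.0232)[0]*1000; print('vial disc',v)
im=cv2.imread('pics/w14.png');m=cv2.inRange(cv2.cvtColor(im,40),(105,100,40),(128,255,255)); n,l,st,ce=cv2.connectedComponentsWithStats(m); print([(st[i].tolist(),ce[i].round(1).tolist()) for i in range(1,n) if st[i,4]>8])
# bottom ring of vial: crop (281,~275) approx centre
print('vial bottom',plane(P,[[(280+.5)/3.5+240-.5,(300+.5)/3.5+140-.5]],.0348)[0]*1000)
R=down(np.radians(14.58)); T=np.array([.5600,.0377,.198])
for q in (C[0],r[1]+np.array([.05,-.05])): print('cup world',T[:2]+(R[:2,:2]@q))
```

```text
[[ 44.98774015 -52.18444633]
 [-50.57417608 -53.39651725]
 [-52.53873559  46.69604706]
 [ 46.0737554   46.23051782]] (np.float64(0.24), array([-0.003 , -0.0032]), [[-2.2, 0.8], [2.2, -0.0], [0.7, 0.1], [-0.7, -0.8]])
(np.float64(-0.26), array([-0.0023, -0.003 ]), [[0.7, 0.8], [-0.6, 0.5], [-0.7, -0.6], [0.6, -0.8]])
vial disc [ -0.31762465  -1.45257075 -23.2       ]
[([308, 265, 25, 22, 423], [320.1, 275.2])]
vial bottom [-0.80225834 -1.08935408 34.8       ]
cup world [0.59040253 0.09952879]
cup world [0.59209435 0.10101819]
```

Run:
```python
from h import *
print(env.get_obs()['tcp_pos'],torow([.594,.101,.15],down(np.radians(14.58))))
```

```text
[ 0.46368027 -0.30576587  0.17567644] ([-0.4532, -0.7241, 0.0522], [-0.0006, -0.0006, -0.7154])
```

```bash
python3 -m handwheel '[{"hand":0,"tx":-0.453,"ty":-0.724,"tz":0.052,"ax":0,"ay":0,"az":-0.7154},{"hand":0,"tx":-0.453,"ty":-0.724,"tz":0.052,"ax":0,"ay":0,"az":-0.7154},{"hand":0,"tx":-0.453,"ty":-0.724,"tz":0.052,"ax":0,"ay":0,"az":-0.7154},{"hand":0,"tx":-0.453,"ty":-0.724,"tz":0.052,"ax":0,"ay":0,"az":-0.7154},{"hand":0,"tx":-0.453,"ty":-0.724,"tz":0.052,"ax":0,"ay":0,"az":-0.7154},{"hand":0,"tx":-0.453,"ty":-0.724,"tz":0.052,"ax":0,"ay":0,"az":-0.7154},{"hand":0,"tx":-0.453,"ty":-0.724,"tz":0.052,"ax":0,"ay":0,"az":-0.7154},{"hand":0,"tx":-0.453,"ty":-0.724,"tz":0.052,"ax":0,"ay":0,"az":-0.7154},{"hand":0,"tx":-0.453,"ty":-0.724,"tz":0.052,"ax":0,"ay":0,"az":-0.7154},{"hand":0,"tx":-0.453,"ty":-0.724,"tz":0.052,"ax":0,"ay":0,"az":-0.7154}]'
python3 - <<'E'
from h import *
im,P=snap('wrist','w15');o=env.get_obs();print(o['tcp_pos'],np.round(o['orientation'],4).tolist())
crop(im,180,100,420,280,3.3,'w15c')
E
```

```text
clock: 14.45
tcp_pos: [0.5937, 0.0994, 0.1495]
orientation: [[0.968, 0.25, 0.0], [0.25, -0.968, -0.0], [0.0, 0.0, -1.0]]
force: [-0.0, 0.4, -0.1]
gripper_width: 0.017
[0.59382786 0.09943606 0.14977269] [[0.9682, 0.25, 0.0007], [0.25, -0.9682, 0.0], [0.0006, 0.0001, -1.0]]
```

View pics/w15c.png

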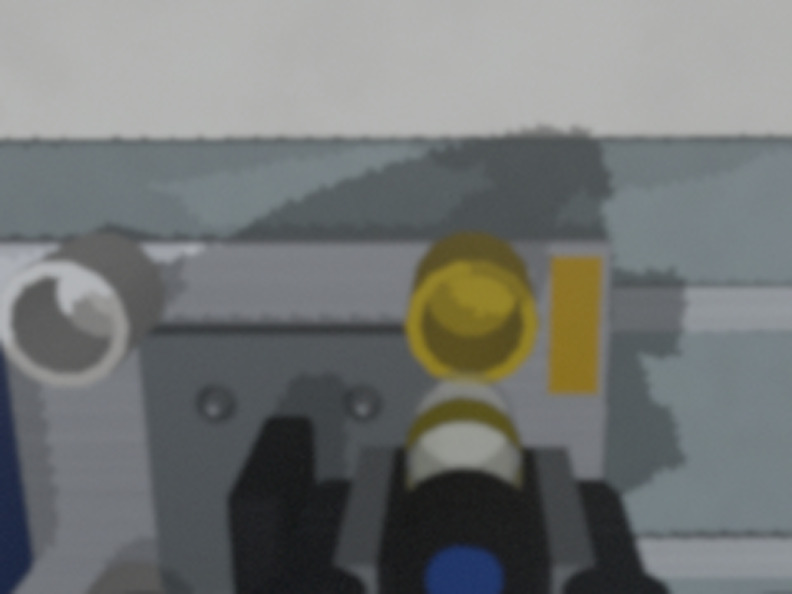

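Run:
```python
from h import *
P=toolP(); c=lambda p:(np.array(p)+.5)/3.3+[180,100]-.5
a=plane(P,c([[473,320],[64,323]]),.1496-.0545)*1000; print('rims',a[:,:2],np.hypot(*(a[0]-a[1])[:2]))
print('rim left/right',plane(P,c([[408,320],[538,320]]),.1496-.0545)[:,0]*1000)
print('studs', plane(P,c([[216,404],[363,404]]),.1496-.034)*1000)
# expected vial bottom pixel if at (x,y) tool
q=proj(P,[[-.0005,-.0013,.0348]])[0]; print((q-[180,100]+.5)*3.3-.5)
```

```text
rims [[ 3.14962981e+00 -8.92686032e-01]
 [-9.63520568e+01 -1.79081081e-02]] 99.50553191337602
rim left/right [-12.64684101  18.94796319]
studs [[-66.09125     29.27983465 115.6       ]
 [-26.30835069  29.23438276 115.6       ]]
[456.46717322 412.98257478]
```

Run:
```python
from h import *
P=toolP(); X=plane(P,[[319.8,225.]],.0348);print(X,proj(P,X)); print(np.array(cams.camera_params('wrist')['mount'])); print(P[2],P[3])
X=plane(P,[[320.2,225.]],.0348);print(X)
c=lambda p:(np.array(p)+.5)/3.3+[180,100]-.5
print(c([[456.5,413]]),c([[462.5,420]]),plane(P,c([[462.5,413]]),.0348))
```

```text
[[ 0.00062387 -0.00116718  0.0348    ]] [[319.8 225. ]]
[[ 9.99998761e-01  1.06657907e-03  1.15797752e-03  6.37860996e-04]
 [-1.35431721e-03  9.57833671e-01  2.87320072e-01 -7.41950239e-02]
 [-8.02700281e-04 -2.87321284e-01  9.57833929e-01 -1.43023543e-01]
 [ 0.00000000e+00  0.00000000e+00  0.00000000e+00  1.00000000e+00]]
[[ 9.99998761e-01 -1.35431721e-03 -8.02700281e-04]
 [ 1.06657907e-03  9.57833671e-01 -2.87321284e-01]
 [ 1.15797752e-03  2.87320072e-01  9.57833929e-01]] [-0.00085315  0.0299721   0.15830978]
[[ 0.0008702  -0.00116743  0.0348    ]]
[[317.98484848 224.8030303 ]] [[319.8030303  226.92424242]] [[ 0.0006256  -0.00129766  0.0348    ]]
```

Run:
```python
from h import *
for i in range(4):
    P=toolP(); c=lambda p:(np.array(p)+.5)/3.3+[180,100]-.5
    cup=plane(P,c([[473,320]]),.0951)[0]*1000
    st=plane(P,c([[216,404],[363,404]]),.1496-.034).mean(0)*1000+[50,-30,0]
    w=lambda p:(np.array(p)+.5)/3.5+[240,140]-.5
    vb=plane(P,w([[280.5,300]]),.0348)[0]*1000; vd=plane(P,[[320.1,275.2]],-.0232)[0]*1000
    print(cup[:2].round(2),st[:2].round(2),vb[:2].round(2),vd[:2].round(2),'move',(0.5*cup+.5*st-vb)[:2].round(2))
```

```text
[ 3.15 -0.89] [ 3.8  -0.74] [ 0.62 -0.93] [ 0.78 -1.39] move [2.86 0.11]
[ 3.15 -0.89] [ 3.8  -0.74] [ 0.62 -0.93] [ 0.78 -1.39] move [2.86 0.11]
[ 3.15 -0.89] [ 3.8  -0.74] [ 0.62 -0.93] [ 0.78 -1.39] move [2.86 0.11]
[ 3.15 -0.89] [ 3.8  -0.74] [ 0.62 -0.93] [ 0.78 -1.39] move [2.86 0.11]
```

```bash
python3 -m handwheel '[{"hand":0,"tx":0.0054,"ty":0.0004,"tz":0.05,"ax":0,"ay":0,"az":0},{"hand":0,"tx":0.0054,"ty":0.0004,"tz":0.1,"ax":0,"ay":0,"az":0},{"hand":0,"tx":0.0054,"ty":0.0004,"tz":0.1,"ax":0,"ay":0,"az":0},{"hand":0,"tx":0.0054,"ty":0.0004,"tz":0.1,"ax":0,"ay":0,"az":0}]'
python3 - <<'E'
from h import *
im,P=snap('wrist','w16');o=env.get_obs();print(o['tcp_pos'],np.round(o['orientation'],4).tolist())
crop(im,220,120,400,300,3.3,'w16c')
P=toolP(); w=lambda p:(np.array(p)+.5)/3.5+[240,140]-.5
vb=plane(P,w([[280.5,300]]),.0348)[0]; print(vb*1000)
# expected rim centre / outer edges pixel if aligned
z=o['tcp_pos'][2]-.0545
q=proj(P,[[vb[0]+dx,vb[1],z] for dx in(-.0165,0,.0165)]+[[vb[0],vb[1]+d,z] for d in (-.0165,.0165)]); print((q-[220,120]+.5)*3.3-.5)
E
```

```text
clock: 15.0
tcp_pos: [0.597, 0.0996, 0.1007]
orientation: [[0.968, 0.249, 0.002], [0.249, -0.968, 0.0], [0.001, 0.0, -1.0]]
force: [1.3, -0.1, 0.2]
gripper_width: 0.0172
[0.597129   0.09976733 0.1009636 ] [[0.9684, 0.2495, 0.0021], [0.2495, -0.9684, 0.0002], [0.0021, 0.0004, -1.0]]
[ 0.61536667 -0.93142468 34.8       ]
[[246.95684649 326.14726851]
 [330.47361154 326.23059294]
 [413.97480407 326.31035951]
 [330.55609662 246.23223983]
 [330.39495828 402.56080364]]
```

View pics/w16c.png

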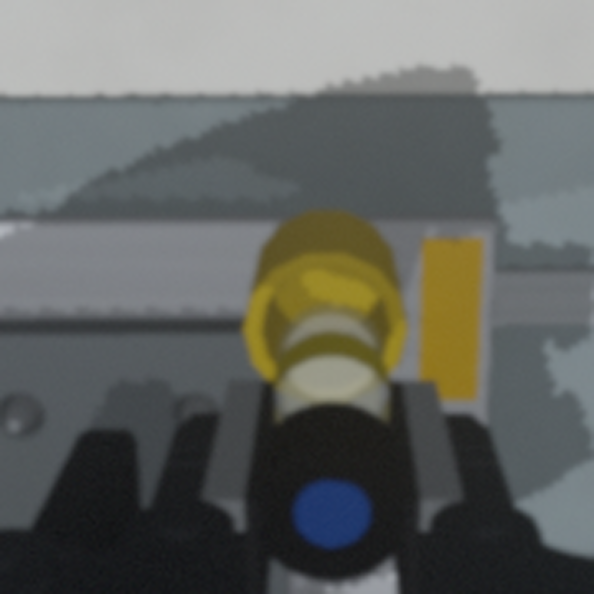

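```bash
python3 -m handwheel '[{"hand":0,"tx":-0.0018,"ty":0.001,"tz":0.002,"ax":0,"ay":0,"az":0},{"hand":0,"tx":-0.0018,"ty":0.001,"tz":0.01,"ax":0,"ay":0,"az":0},{"hand":0,"tx":-0.0018,"ty":0.001,"tz":0.02,"ax":0,"ay":0,"az":0},{"hand":0,"tx":-0.0018,"ty":0.001,"tz":0.03,"ax":0,"ay":0,"az":0},{"hand":0,"tx":-0.0018,"ty":0.001,"tz":0.04,"ax":0,"ay":0,"az":0},{"hand":0,"tx":-0.0018,"ty":0.001,"tz":0.04,"ax":0,"ay":0,"az":0}]'
python3 - <<'E'
from h import *
im,P=snap('wrist','w17');o=env.get_obs();print(o['tcp_pos'],np.round(o['orientation'],4).tolist(),np.round(o['force'],1))
crop(im,220,120,400,300,3.3,'w17c')
E
```

```text
clock: 15.8
tcp_pos: [0.5961, 0.0991, 0.0804]
orientation: [[0.968, 0.25, 0.001], [0.25, -0.968, 0.0], [0.001, 0.0, -1.0]]
force: [0.5, -0.4, -0.7]
gripper_width: 0.0174
[0.59628732 0.09910681 0.08069996] [[0.9684, 0.2496, 0.0016], [0.2496, -0.9684, 0.0002], [0.0016, 0.0002, -1.0]] [-0.6  0.4 -0. ]
```

View pics/w17c.png

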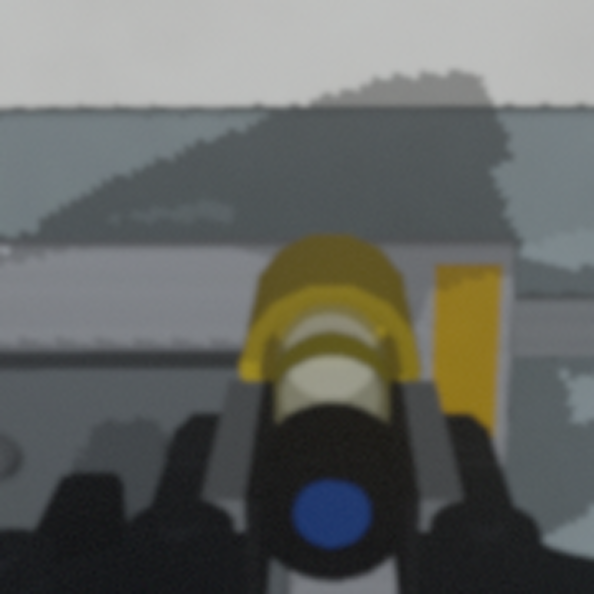

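```bash
python3 -m handwheel '[{"hand":0,"tx":-0.0005,"ty":0,"tz":0.01,"ax":0,"ay":0,"az":0},{"hand":0,"tx":-0.0005,"ty":0,"tz":0.02,"ax":0,"ay":0,"az":0},{"hand":0,"tx":-0.0005,"ty":0,"tz":0.03,"ax":0,"ay":0,"az":0},{"hand":0,"tx":-0.0005,"ty":0,"tz":0.037,"ax":0,"ay":0,"az":0},{"hand":0,"tx":-0.0005,"ty":0,"tz":0.041,"ax":0,"ay":0,"az":0},{"hand":0,"tx":-0.0005,"ty":0,"tz":0.041,"ax":0,"ay":0,"az":0}]'
python3 - <<'E'
from h import *
im,P=snap('wrist','w18');o=env.get_obs();print(o['tcp_pos'],np.round(o['orientation'],4).tolist(),np.round(o['force'],1),o['gripper_width'])
crop(im,220,120,400,300,3.3,'w18c')
im,P=snap('side','s18');crop(im,260,130,400,250,5,'s18c')
E
```

```text
clock: 16.6
tcp_pos: [0.5969, 0.0993, 0.0611]
orientation: [[0.968, 0.25, 0.003], [0.25, -0.968, 0.0], [0.003, 0.001, -1.0]]
force: [-0.8, -1.8, 11.8]
gripper_width: 0.0174
[0.59688841 0.09931092 0.06115497] [[0.9683, 0.2496, 0.0034], [0.2496, -0.9683, 0.0003], [0.0033, 0.0005, -1.0]] [-1.9 -0.9 12. ] 0.017069011810523924
```

View pics/w18c.png

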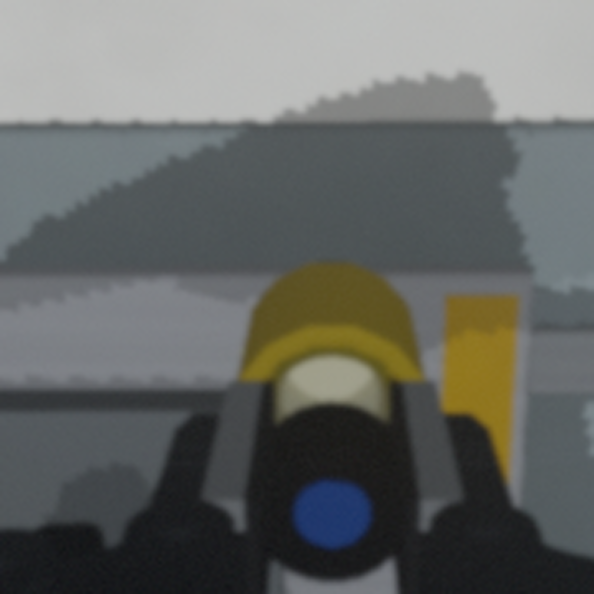

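View pics/s18c.png

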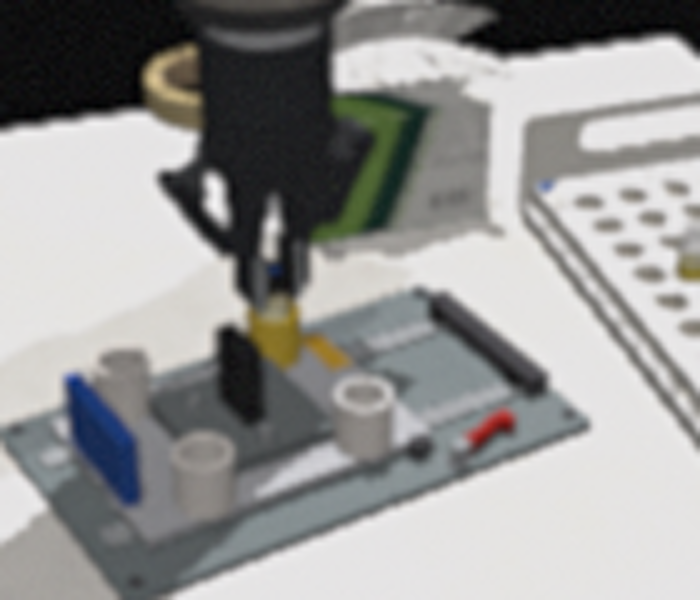

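```bash
python3 -m handwheel '[{"hand":0.6,"tx":0,"ty":0,"tz":0,"ax":0,"ay":0,"az":0},{"hand":0.6,"tx":0,"ty":0,"tz":0,"ax":0,"ay":0,"az":0},{"hand":0.6,"tx":0,"ty":0,"tz":0,"ax":0,"ay":0,"az":0},{"hand":0.6,"tx":0,"ty":0,"tz":-0.06,"ax":0,"ay":0,"az":0},{"hand":0.6,"tx":0,"ty":0,"tz":-0.16,"ax":0,"ay":0,"az":0},{"hand":0.6,"tx":0,"ty":0,"tz":-0.2,"ax":0,"ay":0,"az":0},{"hand":0.6,"tx":0,"ty":0,"tz":-0.2,"ax":0,"ay":0,"az":0},{"hand":0.6,"tx":0,"ty":0,"tz":-0.2,"ax":0,"ay":0,"az":0}]'
python3 - <<'E'
from h import *
im,P=snap('wrist','w19');o=env.get_obs();print(o['tcp_pos'],np.round(o['orientation'],4).tolist(),np.round(o['force'],1))
crop(im,180,100,420,280,3.3,'w19c')
im,P=snap('side','s19');crop(im,260,130,400,250,5.7,'s19c')
R=down(np.radians(14.58)); c=np.array([.5958,.0990])+R[:2,:2]@np.array([-.05,.05]); print(c,torow([c[0],c[1],.12],R,o))
E
```

```text
clock: 17.7
tcp_pos: [0.596, 0.0989, 0.16]
orientation: [[0.968, 0.25, 0.002], [0.25, -0.968, -0.0], [0.002, 0.001, -1.0]]
force: [-0.2, -0.2, 0.2]
gripper_width: 0.0514
[0.59591366 0.0989847  0.15984602] [[0.9683, 0.2496, 0.0016], [0.2496, -0.9683, -0.0], [0.0015, 0.0004, -1.0]] [ 0.  -0.1  0. ]
[0.55999672 0.03802357] ([-0.1001, 0.1001, 0.0796], [0.0003, -0.001, -0.0014])
```

View pics/w19c.png

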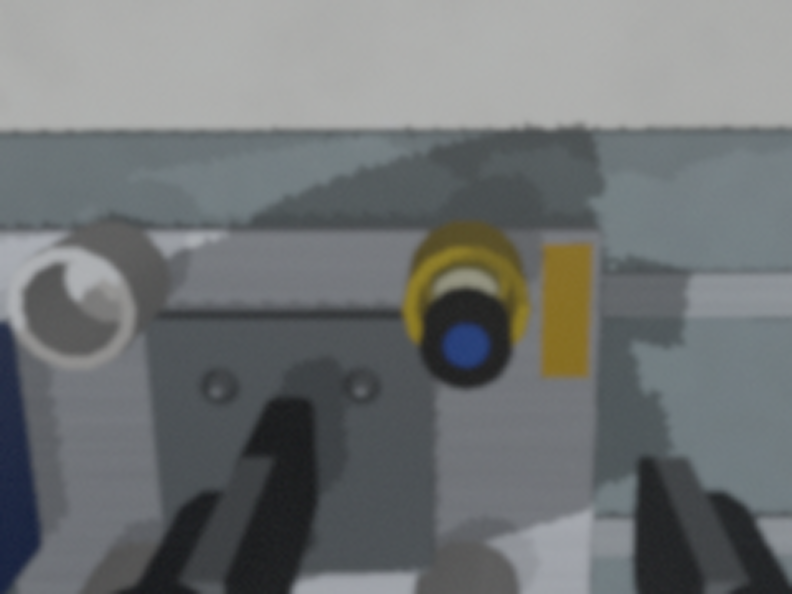

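View pics/s19c.png

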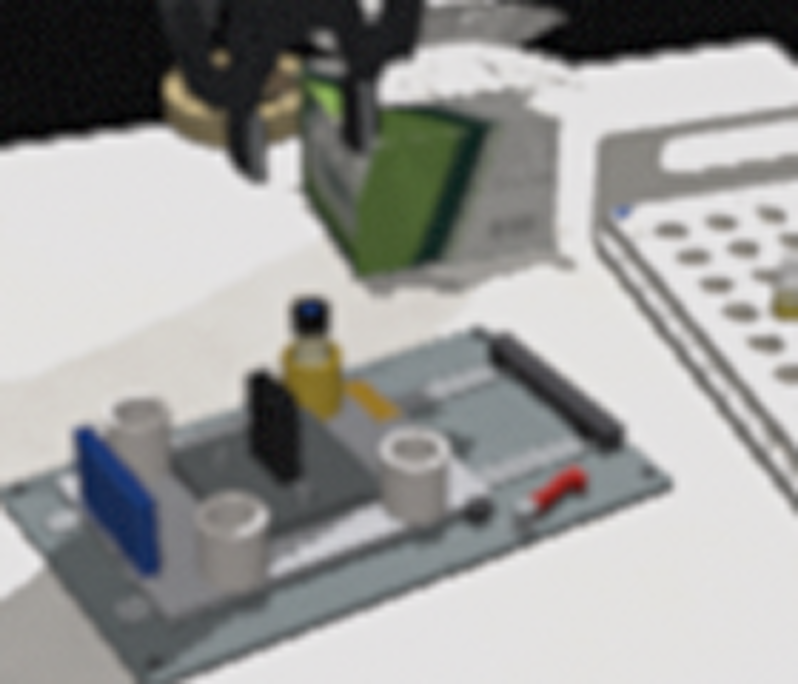

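```bash
python3 -m handwheel '[{"hand":0,"tx":-0.1,"ty":0.1,"tz":0,"ax":0,"ay":-0.001,"az":0},{"hand":0,"tx":-0.1,"ty":0.1,"tz":0.02,"ax":0,"ay":-0.001,"az":0},{"hand":0,"tx":-0.1,"ty":0.1,"tz":0.08,"ax":0,"ay":-0.001,"az":0},{"hand":0,"tx":-0.1,"ty":0.1,"tz":0.12,"ax":0,"ay":-0.001,"az":0},{"hand":0,"tx":-0.1,"ty":0.1,"tz":0.14,"ax":0,"ay":-0.001,"az":0},{"hand":0,"tx":-0.1,"ty":0.1,"tz":0.15,"ax":0,"ay":-0.001,"az":0},{"hand":0,"tx":-0.1,"ty":0.1,"tz":0.155,"ax":0,"ay":-0.001,"az":0}]'
python3 - <<'E'
from h import *
o=env.get_obs();print(o['tcp_pos'],np.round(o['force'],1),o['gripper_width'])
E
```

```text
clock: 18.68
tcp_pos: [0.5604, 0.0385, 0.0824]
orientation: [[0.968, 0.25, 0.0], [0.25, -0.968, -0.0], [0.0, 0.0, -1.0]]
force: [0.6, 0.1, 0.5]
gripper_width: -0.0002
[0.56037866 0.03848226 0.08240514] [0.6 0.1 0.5] -0.00023903662580654266
```

```bash
for k in 1; do python3 -m handwheel '[{"hand":0,"tx":0,"ty":0,"tz":0.002,"ax":0,"ay":0,"az":0},{"hand":0,"tx":0,"ty":0,"tz":0.002,"ax":0,"ay":0,"az":0}]'; python3 -m handwheel '[{"hand":0,"tx":0,"ty":0,"tz":0.002,"ax":0,"ay":0,"az":0},{"hand":0,"tx":0,"ty":0,"tz":0.002,"ax":0,"ay":0,"az":0}]'; done
```

```text
clock: 18.92
tcp_pos: [0.5606, 0.0385, 0.0818]
orientation: [[0.968, 0.25, 0.001], [0.25, -0.968, -0.0], [0.001, 0.0, -1.0]]
force: [0.6, 0.1, 0.0]
gripper_width: 0.0
clock: 19.18
tcp_pos: [0.5607, 0.0385, 0.0809]
orientation: [[0.968, 0.25, 0.001], [0.25, -0.968, -0.0], [0.001, 0.001, -1.0]]
force: [0.4, 0.3, -0.7]
gripper_width: 0.0001
```

```bash
python3 -m handwheel '[{"hand":0,"tx":0,"ty":0,"tz":0.003,"ax":0,"ay":0,"az":0},{"hand":0,"tx":0,"ty":0,"tz":0.003,"ax":0,"ay":0,"az":0},{"hand":0,"tx":0,"ty":0,"tz":0.003,"ax":0,"ay":0,"az":0}]'
python3 - <<'E'
from h import *
im,P=snap('scene','c20');crop(im,240,150,380,255,5.7,'c20c')
o=env.get_obs();print(o['tcp_pos'],np.round(o['force'],1),np.round(o['joint_positions'],1))
E
```

```text
clock: 19.55
tcp_pos: [0.5617, 0.0387, 0.0805]
orientation: [[0.968, 0.25, 0.003], [0.25, -0.968, -0.0], [0.003, 0.001, -1.0]]
force: [-1.5, -0.4, 15.0]
gripper_width: -0.0002
[0.56165544 0.03874165 0.08051437] [-1.9 -0.9 15.2] [ 16.8  28.3 -34.3 112.1  21.9  45.9 -15.2]
```

View pics/c20c.png

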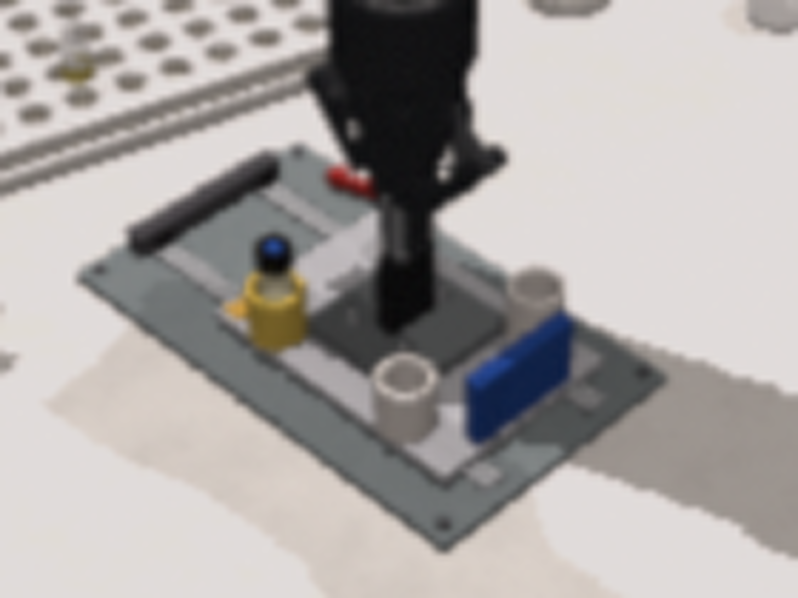

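Run:
```python
from h import *
P=toolP(); c=lambda p:(np.array(p)+.5)/3.3+[200,60]-.5
# w3: TCP z .2212 ; studs vs plate top near edge
st=plane(P,[[337.37,154.1],[301.6,154.17],[319.7,195.4]],.221-.0205)[:,:2]
ctr=fit(np.array([[.02,.02],[-.02,.02],[0,-.028]])*[1,-1],st)[1]
pl=plane(P,c([[85,290],[104,517]]),.221-.0665)[:,:2]
print('plate face rel deck centre mm',(pl-ctr)*1000)
R=down(np.radians(14.58)); o=env.get_obs(); C=np.array([.5602,.0384])
def w(x,y,z): return np.r_[C+np.array([[R[0,0],-R[1,0]],[R[1,0],R[0,0]]])@[x,y],z]
print(w(-.125,0,.13),torow(w(-.125,0,.13),R,o),torow(w(-.125,0,.046),R,o),np.linalg.norm(w(-.125,0,0)))
```

```text
plate face rel deck centre mm [[-90.06850981 -33.74487684]
 [-90.2396218   36.44913771]]
[0.43922536 0.00693356 0.13      ] ([-0.2527, 0.0005, -0.0997], [0.0007, -0.002, -0.0011]) ([-0.2532, 0.0003, 0.0683], [0.0007, -0.002, -0.0011]) 0.4392800851754207
```

```bash
python3 -m handwheel '[{"hand":0,"tx":0,"ty":0,"tz":-0.06,"ax":0,"ay":-0.002,"az":-0.001},{"hand":0,"tx":0,"ty":0,"tz":-0.1,"ax":0,"ay":-0.002,"az":-0.001},{"hand":0,"tx":-0.125,"ty":0,"tz":-0.1,"ax":0,"ay":-0.002,"az":-0.001},{"hand":0,"tx":-0.253,"ty":0,"tz":-0.1,"ax":0,"ay":-0.002,"az":-0.001},{"hand":0,"tx":-0.253,"ty":0,"tz":-0.1,"ax":0,"ay":-0.002,"az":-0.001},{"hand":0,"tx":-0.253,"ty":0,"tz":-0.1,"ax":0,"ay":-0.002,"az":-0.001},{"hand":0,"tx":-0.253,"ty":0,"tz":-0.03,"ax":0,"ay":-0.002,"az":-0.001},{"hand":0,"tx":-0.253,"ty":0,"tz":0.03,"ax":0,"ay":-0.002,"az":-0.001},{"hand":0,"tx":-0.253,"ty":0,"tz":0.068,"ax":0,"ay":-0.002,"az":-0.001},{"hand":0,"tx":-0.253,"ty":0,"tz":0.068,"ax":0,"ay":-0.002,"az":-0.001}]'
python3 - <<'E'
from h import *
im,P=snap('wrist','w21');o=env.get_obs();print(o['tcp_pos'],np.round(o['force'],1),np.round(o['joint_positions'],1))
im,P=snap('side','s21');crop(im,240,130,400,250,5,'s21c')
E
```

```text
clock: 20.85
tcp_pos: [0.4396, 0.0079, 0.0451]
orientation: [[0.968, 0.252, -0.002], [0.252, -0.968, 0.0], [-0.002, -0.001, -1.0]]
force: [-0.1, -0.4, -0.2]
gripper_width: 0.0
[0.43994512 0.00786093 0.04594711] [-0.1  0.8  0.4] [ 21.   22.4 -35.1 128.2  22.3  35.3 -15.9]
```

View pics/w21.png

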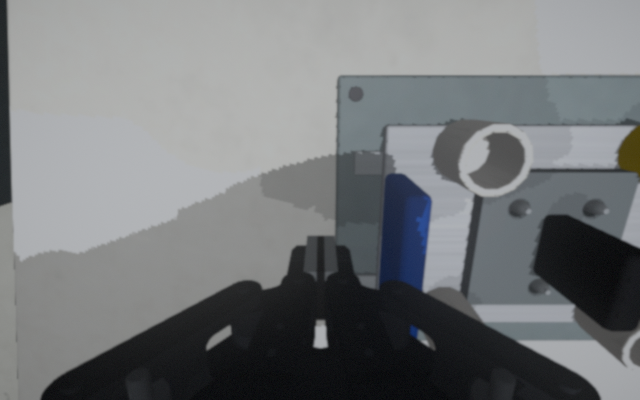

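View pics/s21c.png

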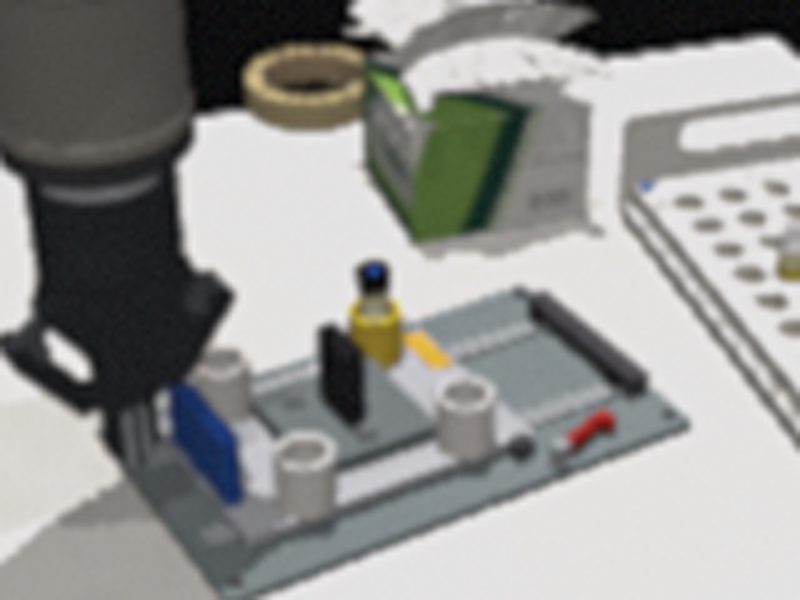

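```bash
python3 -m handwheel '[{"hand":0,"tx":0.02,"ty":0,"tz":0,"ax":0,"ay":0,"az":0},{"hand":0,"tx":0.035,"ty":0,"tz":0,"ax":0,"ay":0,"az":0},{"hand":0,"tx":0.045,"ty":0,"tz":0,"ax":0,"ay":0,"az":0},{"hand":0,"tx":0.055,"ty":0,"tz":0,"ax":0,"ay":0,"az":0},{"hand":0,"tx":0.065,"ty":0,"tz":0,"ax":0,"ay":0,"az":0},{"hand":0,"tx":0.075,"ty":0,"tz":0,"ax":0,"ay":0,"az":0},{"hand":0,"tx":0.085,"ty":0,"tz":0,"ax":0,"ay":0,"az":0},{"hand":0,"tx":0.095,"ty":0,"tz":0,"ax":0,"ay":0,"az":0},{"hand":0,"tx":0.105,"ty":0,"tz":0,"ax":0,"ay":0,"az":0},{"hand":0,"tx":0.115,"ty":0,"tz":0,"ax":0,"ay":0,"az":0},{"hand":0,"tx":0.125,"ty":0,"tz":0,"ax":0,"ay":0,"az":0}]'
python3 - <<'E'
from h import *
o=env.get_obs();print(o['tcp_pos'],np.round(o['force'],1),np.round(o['joint_positions'],1))
im,P=snap('side','s22');crop(im,240,130,400,250,5,'s22c')
E
```

```text
clock: 22.32
tcp_pos: [0.5005, 0.0234, 0.0464]
orientation: [[0.968, 0.252, -0.0], [0.252, -0.968, -0.001], [-0.001, 0.001, -1.0]]
force: [-7.1, -2.3, 5.7]
gripper_width: 0.0
[0.50053051 0.02341824 0.04641558] [-7.1 -2.3  5.7] [ 18.1  26.8 -33.9 120.8  23.6  38.9 -17. ]
```

View pics/s22c.png

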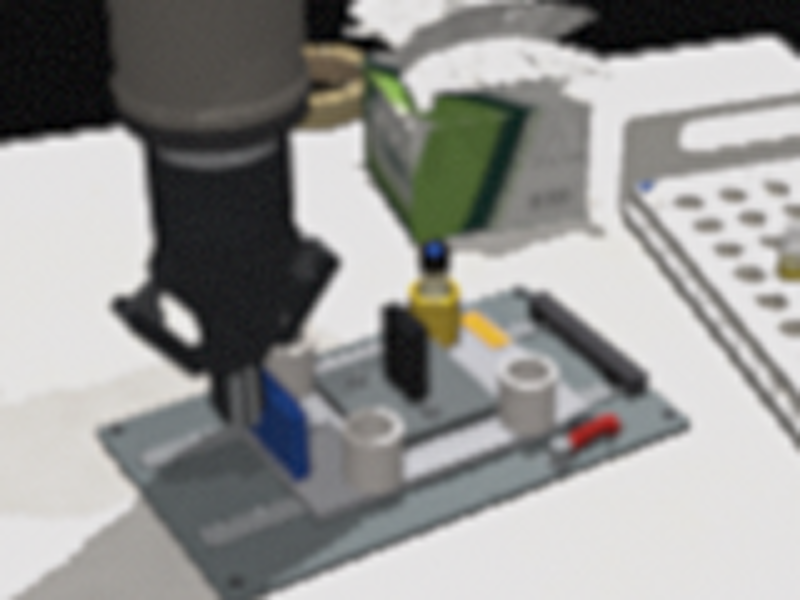

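```bash
python3 -m handwheel '[{"hand":0,"tx":0.015,"ty":0,"tz":0,"ax":0,"ay":0,"az":0},{"hand":0,"tx":0.025,"ty":0,"tz":0,"ax":0,"ay":0,"az":0},{"hand":0,"tx":0.035,"ty":0,"tz":0,"ax":0,"ay":0,"az":0},{"hand":0,"tx":0.045,"ty":0,"tz":0,"ax":0,"ay":0,"az":0},{"hand":0,"tx":0.05,"ty":0,"tz":0,"ax":0,"ay":0,"az":0}]'
python3 - <<'E'
from h import *
o=env.get_obs();print(o['tcp_pos'],np.round(o['force'],1))
im,P=snap('side','s23');crop(im,240,130,400,250,5,'s23c')
E
```

```text
clock: 23.0
tcp_pos: [0.5255, 0.03, 0.0462]
orientation: [[0.968, 0.252, -0.0], [0.252, -0.968, -0.0], [-0.0, 0.0, -1.0]]
force: [-3.4, -0.6, -1.3]
gripper_width: 0.0003
[0.52549584 0.0299698  0.04623685] [-3.4 -0.6 -1.3]
```

View pics/s23c.png

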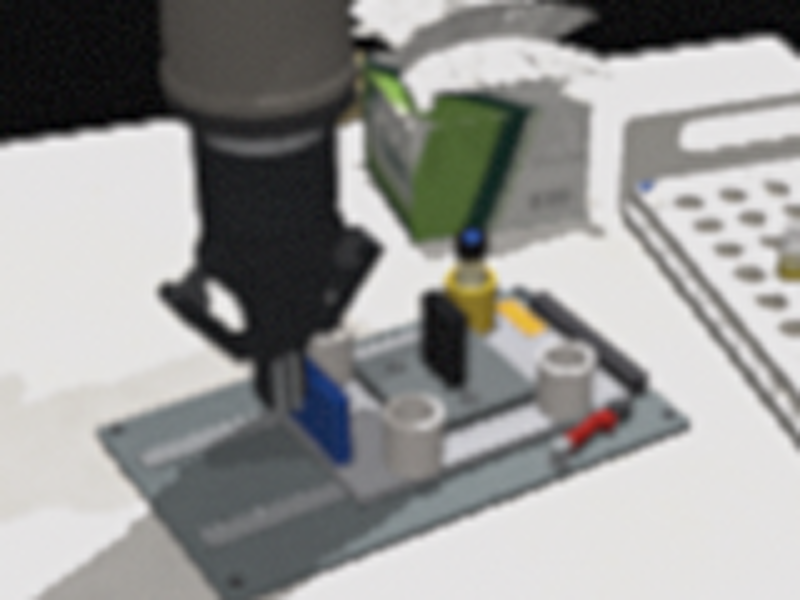

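```bash
python3 -m handwheel '[{"hand":0,"tx":0.004,"ty":0,"tz":0,"ax":0,"ay":0,"az":0},{"hand":0,"tx":0.008,"ty":0,"tz":0,"ax":0,"ay":0,"az":0},{"hand":0,"tx":0.012,"ty":0,"tz":0,"ax":0,"ay":0,"az":0},{"hand":0,"tx":0.012,"ty":0,"tz":0,"ax":0,"ay":0,"az":0}]'
python3 - <<'E'
from h import *
o=env.get_obs();print(o['tcp_pos'],np.round(o['force'],1))
im,P=snap('side','s24');crop(im,310,170,390,230,10,'s24c')
E
```

```text
clock: 23.55
tcp_pos: [0.5259, 0.0299, 0.0454]
orientation: [[0.968, 0.252, -0.01], [0.252, -0.968, -0.004], [-0.011, 0.002, -1.0]]
force: [-37.8, -8.1, 33.0]
gripper_width: 0.0
[0.52594102 0.02993986 0.04544939] [-37.8  -8.1  33. ]
```

View pics/s24c.png

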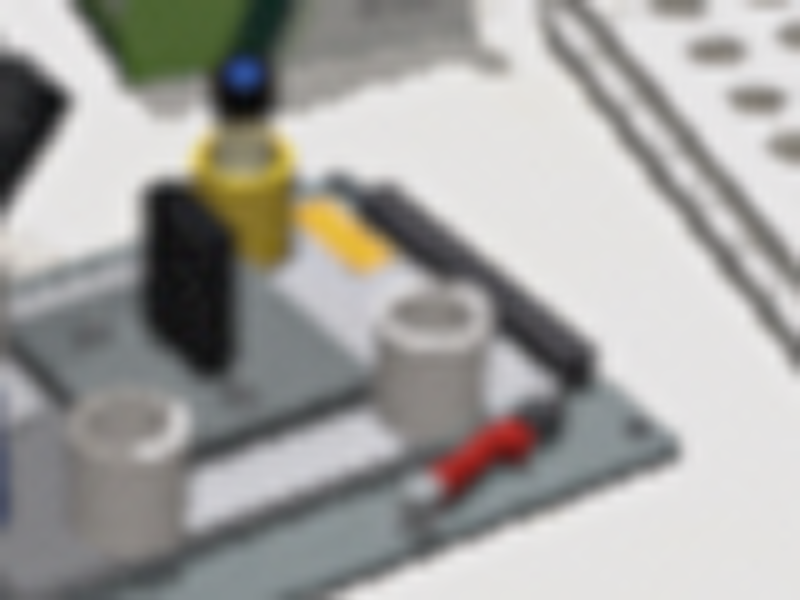

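```bash
python3 -m handwheel '[{"hand":0,"tx":-0.01,"ty":0,"tz":0,"ax":0,"ay":0,"az":0},{"hand":0,"tx":-0.06,"ty":0,"tz":0,"ax":0,"ay":0,"az":0},{"hand":0,"tx":-0.1,"ty":0,"tz":-0.05,"ax":0,"ay":0,"az":0},{"hand":0,"tx":-0.1,"ty":0,"tz":-0.2,"ax":0,"ay":0,"az":0},{"hand":0,"tx":0,"ty":0,"tz":-0.35,"ax":0,"ay":0,"az":0},{"hand":0,"tx":0.05,"ty":0,"tz":-0.35,"ax":0,"ay":0,"az":0},{"hand":0,"tx":0.1,"ty":0,"tz":-0.35,"ax":0,"ay":0,"az":0},{"hand":0,"tx":0.1,"ty":0,"tz":-0.35,"ax":0,"ay":0,"az":0}]'
python3 - <<'E'
from h import *
o=env.get_obs();print(o['tcp_pos'],np.round(o['force'],1))
im,P=snap('side','s25');crop(im,290,150,390,225,8,'s25c')
im,P=snap('wrist','w25');
im,P=snap('scene','c25')
E
```

```text
clock: 24.6
tcp_pos: [0.5778, 0.0442, 0.2202]
orientation: [[0.968, 0.252, -0.008], [0.252, -0.968, -0.003], [-0.009, 0.001, -1.0]]
force: [-1.5, 0.6, -0.7]
gripper_width: 0.0002
[0.57777104 0.04415831 0.22015376] [-1.5  0.6 -0.7]
```

View pics/s25c.png

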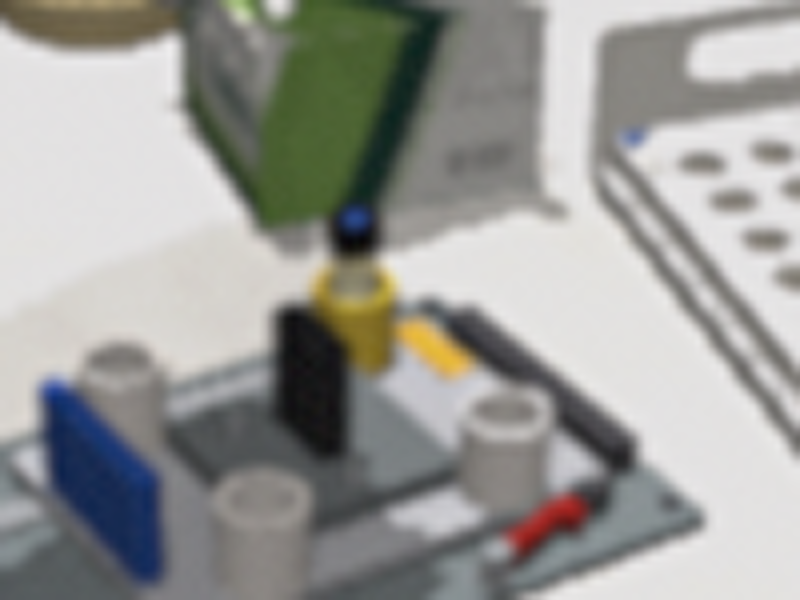

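View pics/w25.png

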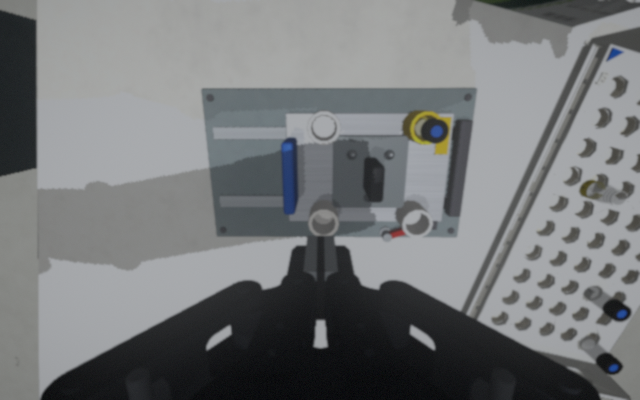

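View pics/s25.png

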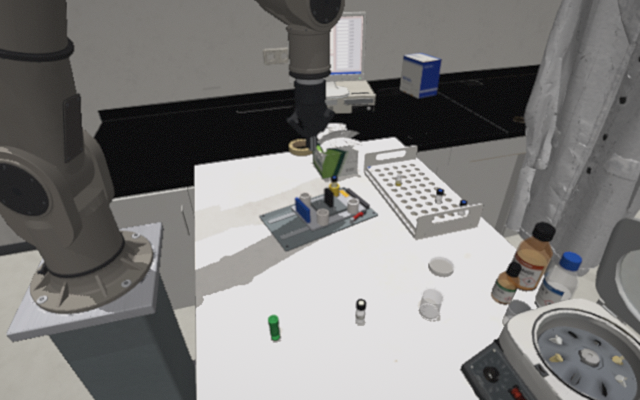

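Run:
```python
import cv2,numpy as np
for n in ('side0','s21','s22','s23','s24','s25'):
    im=cv2.imread(f'pics/{n}.png'); h=cv2.cvtColor(im,40); m=cv2.inRange(h,(0,110,60),(8,255,255))|cv2.inRange(h,(172,110,60),(180,255,255))
    m[:205]=0;m[230:]=0;m[:,:340]=0;m[:,375:]=0
    ys,xs=np.where(m>0); p=np.c_[xs,ys].astype(np.float32); v=cv2.fitLine(p,cv2.DIST_L2,0,.01,.01).ravel()
    print(n,len(p),p.mean(0).round(2),np.degrees(np.arctan2(v[1],v[0])).round(1))
```

```text
side0 30 [358.07 214.9 ] -32.5
s21 30 [358.07 214.9 ] -32.5
s22 37 [358.35 215.51] -22.2
s23 34 [358.18 214.74] -30.0
s24 34 [358.26 214.68] -31.5
s25 33 [358.24 214.76] -30.6
```

Run:
```python
from h import *
o=env.get_obs(); print(o['clock'],np.round(o['force'],1)); print(env.sign_off())
```

```text
24.75 [-0.3 -0.4 -0.2]
the job is handed in; nothing more can be done
None
```

I did the job in the order asked and handed it in at 24.8 s of the 72 s allowed, with the arm well clear of everything.

- **Rotor:** It is on the three studs with the yellow cup next to the yellow mark. When I touched the top of the grip bar with the closed fingers, contact came at 80.5 mm above the table, which is the height for a flat seat.
- **Vial:** The vial with the yellow band stands upright in the yellow cup. It met the cup floor at about 12 N, 1 to 2 mm higher than I had worked out. I put that down to the arm flexing and uncertainty in where I gripped the vial. I did not measure its depth again separately.
- **Carriage and pawl:** I pushed the carriage until it stalled on the end stops, at about 38 N along the push and 33 N upward on the fingers. In the side camera, the pawl sat at about -32° at rest, -22° while the lug pressed it aside, and -31° after I backed off. The lug is past its hook, so it looks snapped in. I did not pull back on the carriage to test the hold.
- **Bystanders:** The white-labelled vial, the beaker and the green look-alike still stand in the last side picture, and I never touched them.

One check disagreed early on. The deck-edge and stud estimates of the carriage position differed by about 2–3 mm. I lined up by watching the studs through the rotor's holes instead.

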